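Open the slide-lid wheel case and fit the wide wheel to the edge burnisher

TASK

Open the wooden wheel case: lift the lid's front end up over the end lip, slide it out of its grooves and lay it flat on the stone slab, pull bar up, without dropping it. Then take the widest of the three burnishing wheels from the case and seat it fully home on the burnisher's flatted spindle, collar up; leave the other two wheels standing in the case, do not knock the stamp rack, can, mallet or snap box, and let go of everything.

Things in the scene. Friction and masses are not known exactly. Their poses are not given: they have to be found in the camera images.
- case: Wooden slide-lid case, 216 (x) x 116 (y) x 82 mm tall, fixed. Origin: centre of its underside, z up. Its front, with the lip, is at -x: the lid leaves that way. Inside: floor 10 mm up, 192 x 88 mm, with three wheel places at x = -60, 0, 60 mm (y = 0), each a dowel 8 mm across, 8 mm tall. Shut, the lid's underside lies 64 mm up on ledges all round, 2 mm behind the lip
- case_lip (a point): middle of the top edge of the end lip that holds the lid shut: 68 mm above the case's underside, 4 mm above the ledges (and the shut lid's underside), 105 mm in front of the case's middle; the lip is 6 mm thick. Axes as the case's
- case_groove (a point): middle, between the two grooves, of their front mouth, half-way up them. Overhanging side strips (82 mm tall) over the case's rear half only (case x = 0 to 108 mm) make grooves 13 mm high, 64 to 77 mm up: the 6 mm lid has 7 mm of play upwards (raise it level by 4 to 7 mm, or tip up its front) and 1.5 mm each side. It is free once slid 100 mm towards -x
- lid: Loose lid: wooden panel 200 (x) x 100 (y) x 6 mm, about 0.11 kg. Origin: centre of the panel's underside; z up; its front end, at -x, lies behind the case's lip at the start. Shut, its axes are those of the case
- lid_pull (a point): centre of the lid's pull bar, a wooden bar on the lid's upper face 14 mm thick (lid x), 56 mm long (lid y) and 18 mm high; it lies 72 mm in front (-x) of the lid's middle, 15 mm above the panel's underside (so the panel's upper face is 9 mm below it). Axes as the lid's
- lid_front (a point): middle of the lower edge of the lid's front end (100 mm in front of the lid's middle). Axes as the lid's
- wide_wheel_centre (a point): centre, half-way up, of the widest wheel, to be fitted: 50 mm tall, about 0.13 kg; wooden part 60 mm across and 30 mm high, three shallow grooves round its rim; on top, coaxial, a round aluminium collar 28 mm across, 20 mm high (grip this). A D-shaped bore runs right through along z (up): 16 mm across, its flat 5 mm from the axis on the +x side, which a grub screw in the collar marks
- middle_wheel_centre (a point): centre, half-way up, of a wheel to be left in the case: the same as the wide wheel (same height, collar and bore) but its wooden part is 50 mm across
- narrow_wheel_centre (a point): centre, half-way up, of a wheel to be left in the case: the same as the wide wheel (same height, collar and bore) but its wooden part is 40 mm across
- spindle_seat (a point): on the axis of the burnisher's upright spindle, in the upper face of its flange (32 mm across), on which a wheel's underside rests when home; 93 mm above the bench. The spindle rises 40 mm above this point: 14 mm across, its top edge chamfered, with a flat 4 mm from the axis on the +x side of this frame, z up. Stiff to turn (0.15 N m), stays as set
- burnisher: Bench edge burnisher, fixed: grey housing on a base plate 140 (x) x 165 (y) mm, top 85 mm above the bench; origin: centre of its underside, the spindle's axis goes through it. A low dust hood, 107 mm above the bench, stands in an arc 50 mm from the spindle's axis on the +x side
- slab: Stone tooling slab, 280 (x) x 200 (y) x 30 mm, fixed; origin: centre of its underside, z up
- stamp_rack: bystander: wooden block 70 x 200 mm with steel stamps standing in it, 120 mm tall; origin: centre of its underside
- drink_can: bystander: plain metal drink can, 66 mm across, 122 mm tall; origin: centre of its underside
- mallet: bystander: mallet lying on the bench, head 80 (x) x 50 mm thick, handle reaching 218 mm from the head's middle towards +y; origin: on the bench under the head's middle
- snap_box: bystander: flat cardboard box 77 x 117 x 37 mm; origin: centre of its underside

How it is judged:
By the outcome, as a careful person would: the job done as asked, in the order asked, and still so for the second after the job is handed in, with the robot touching nothing.
It also fails if it takes over 61 s, if anything falls off the work surface, if the arm or the gripper's body presses on something with over 40 N, if the wrist force passes 120 N, or if a joint passes its speed limit or range.

ROBOT

A 7-joint arm with a two-finger parallel gripper is mounted at the origin on the work surface. World frame = base frame: x ahead of the robot, y to its left, z up, the work surface at z = 0. Lengths are in m, angles in rad, forces in N, time in s.
With the tool pointing down it reaches from about 0.4 to 0.875 m from the base axis. Payload 19.3 kg.
Tool frame: the origin (TCP) lies midway between the tips of the shut fingers; the grasp point (between the pads) lies 19 mm behind it; z points along the fingers, x is the direction in which the jaws open and shut, and the axes are right-handed (so a half turn about z gives the same grasp; the last joint's range is limited). The gripper opens to 85 mm and grips with 20 to 120 N. Pads are 22 mm wide; open, the fingers measure 114 mm over their backs; the gripper's body (76 mm by 85 mm) begins 54 mm behind the grasp point. The pads swing forward as they close: fully open they stand 13 mm farther back than shut.
Start: joints at [-1.419, 0.521, -0.036, 1.599, 0.021, 1.021, -0.113], TCP at [0.138, 0.61, 0.231] pointing down, gripper open.
Joint ranges: [-2.91, 2.91], [-0.3, 2.13], [-1.5, 1.42], [0.17, 2.43], [-1.26, 4.41], [0.16, 1.93], [-2.52, 2.52]. Speed limits (rad/s): [1.89, 1.89, 2.39, 2.39, 3.01, 3.01, 3.01].

INTERFACE

Orientations are given as a unit quaternion [w, x, y, z].
In Python, from rig import bot gives the robot as it stands.
- The arm moves only by the tool step_arm, never from a script. Its argument "steps" is a list of rows, each a list of 2 entries, a list of its own where there are three numbers: the shift along the tool's x, y, z in mm, then the turn about the tool's z in rad. A call has 1 to 12 rows; each row shifts and turns the pose as measured when the row begins, along the tool's axes as they then stand; what a row does not reach is not made up. A row lasts 1/12 s, in which the tool goes at most 41.7 mm and 7.16 degrees, less where a joint would pass 70% of its speed; a pose out of reach is approached as far as the arm can. A call is refused whole if a number of a shift passes 41.7 or a number of a turn 0.125, either way. A call with a gripper value outside its range is refused whole. "claw" is the opening in per cent of the stroke, from 0 (shut) to 100 (fully open), set as the call begins (left out, the last holds). The fingers move at their own pace and stop on an object; "squeeze" is the grip in N (left out, the last holds). Time passes only in rows, so rows that do not move let the fingers close. It gives the time, the measured TCP pose, the force and the opening at its end, in the units of the state.
- bot.get_state(): the state, without advancing time (a new reading comes with each control period).
- bot.capture(name): name is "scene" or "top" or "wrist"; returns a dict with "img" (400x640x3 uint8, red, green, blue), "K" (3x3 intrinsics, pixels), "T" (4x4, takes a point from camera to world coordinates); the wrist camera has in their place "hand_eye" (4x4, takes a point from camera to tool coordinates, whose origin is the TCP and whose axes are the tool frame's). Camera axes: x right, y down, z forward; pixel columns grow to the right and rows downward; lengths in m; the calibration is good to about 2 mm. The wrist camera is an equidistant fisheye: a pixel r from the principal point sees the ray r / f radians off the axis. A picture is of the moment at which its call begins: read the wrist's pose just before it. There is no depth.
- bot.close_job(): hands the job in, once; it reports no verdict.
Trained networks look in the newest picture that a camera, given by its name, has taken for a name from the list of things; names that differ only in an ending like _2 or _b are one class to them, and where a whole thing is asked for, a point or a joint stands for the part that bears it (a point fixed in the world has none). Each returns a list of dicts, best first, with "confidence" (0 to 1); they miss things now and then, are a little off and sometimes report something else, mostly with a low value. They report only what shows in the picture. A call takes as long as a camera call.
- bot.regions_of(camera, name): "mask" (400x640 bool, what is visible of it) and "at" ([column, row] in pixels, amid what is visible of it).
The state is a dict: "clock": time; "joints": joint angles; "joint_velocities": joint speeds; "effort": joint torques, N m; "eef_pos": TCP position; "eef_rot": TCP orientation; "wrist_force": force on the tool from outside, world axes, zero at the start; "moment": the same for the moment, N m; "gripper_width": finger opening in m.
Only numpy, scipy, OpenCV 4.12 (cv2) and the standard library are available. Lean on these libraries where they do the work, as an engineer would, in place of code of your own. Each camera call takes 0.05 s, during which the arm holds its last target.

## Working session

There is one attempt and no reset: what is moved stays moved. The work goes in short steps, Python scripts to look and compute and a tool call to move; the robot and the scene stay as the last step left them, time stands still between calls to the robot, and variables do not carry over. Pictures are saved under pics/ and viewed, and the job is handed in when it is done.

Besides the shell and the picture viewer there is one more tool, called after "Emit:" as name(argument=value, ...) on one line, values as JSON. step_arm: Moves the arm, as the interface text tells. Its arguments: {"type":"object","properties":{"steps":{"type":"array","items":{"type":"array"}},"claw":{"type":"number"},"squeeze":{"type":"number"}},"required":["steps"]}

```bash
mkdir -p pics; ls; python3 - <<'E'
from rig import bot
import cv2
print(bot.get_state())
for n in ["scene","top","wrist"]:
    c=bot.capture(n); cv2.imwrite(f"pics/{n}0.png",c["img"][:,:,::-1])
    print(n,c["K"].tolist(),{k:v.tolist() for k,v in c.items() if k in("T","hand_eye")})
E
```

```text
pics
{'clock': 0.0, 'joints': array([-1.41924636,  0.52199117, -0.0363243 ,  1.60001536,  0.02119206,
        1.02112914, -0.11278587]), 'joint_velocities': array([ 0.00010489, -0.00088601, -0.00058784,  0.0009721 , -0.00157427,
       -0.00034536, -0.00082555]), 'effort': array([-1.18391064e-03, -9.27110195e+01,  1.97867230e+00, -3.69939995e+01,
        1.75347581e-02,  8.20891379e-03,  5.18097079e-05]), 'eef_pos': array([0.13742049, 0.60934407, 0.23073737]), 'eef_rot': array([ 3.91780088e-04,  7.81005492e-01,  6.24523887e-01, -4.26507408e-04]), 'wrist_force': array([ 0.34134552,  0.05161474, -0.20381655]), 'moment': array([-0.01995496, -0.02926951, -0.00954217]), 'gripper_width': 0.08495652032957383}
scene [[477.8704999227621, 0.0, 317.0460832712039], [0.0, 477.8704999227621, 197.53937702788338], [0.0, 0.0, 1.0]] {'T': [[-0.8311633524515739, 0.33111313093810407, -0.44668957460615394, 1.108411128814542], [0.5559166167599383, 0.4787542394317927, -0.6795226953062492, 0.764781135490054], [-0.011144359633671259, -0.8131165185546605, -0.5819942701624335, 0.7439829257751172], [0.0, 0.0, 0.0, 1.0]]}
top [[430.010088176915, 0.0, 320.91950731889386], [0.0, 430.010088176915, 192.92989742410566], [0.0, 0.0, 1.0]] {'T': [[0.008250527478461892, -0.986822031023121, 0.16159891052766742, 0.44350212793867766], [-0.9998030937657031, -0.005224142099047227, 0.01914372053331568, -0.017306366609507517], [-0.018047229506377858, -0.16172503648702904, -0.9866708215410108, 1.1388707813197827], [0.0, 0.0, 0.0, 1.0]]}
wrist [[309.70691628693146, 0.0, 324.64738481615774], [0.0, 309.70691628693146, 200.60925727105882], [0.0, 0.0, 1.0]] {'hand_eye': [[0.999999535985941, -0.00010556825725177255, 0.0009575402049394524, -0.0004906195283602699], [-0.00016639409881344768, 0.960109603696726, 0.2796238924024867, -0.07069854824229875], [-0.0009488629536949664, -0.2796239219821091, 0.9601091406264377, -0.14334398461155556], [0.0, 0.0, 0.0, 1.0]]}
```

View pics/top0.png

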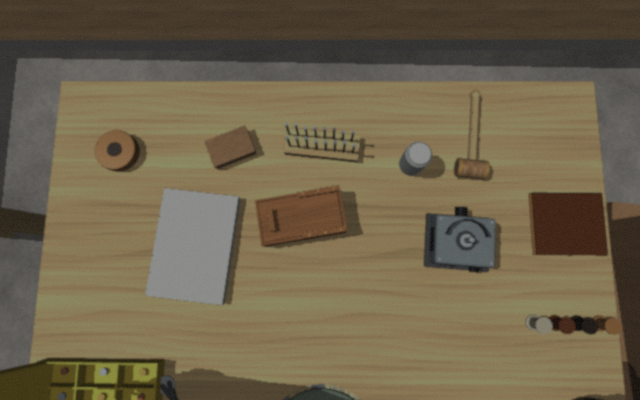

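View pics/scene0.png

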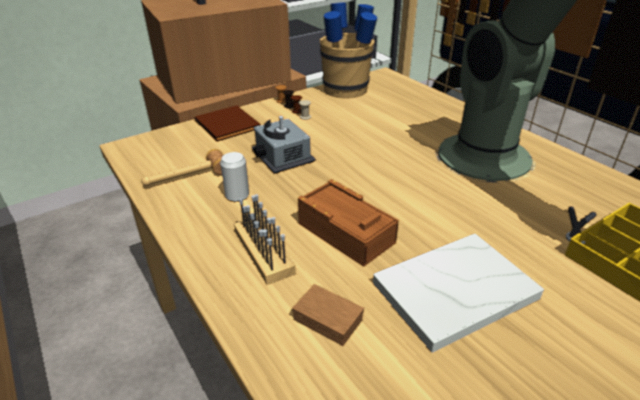

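View pics/wrist0.png

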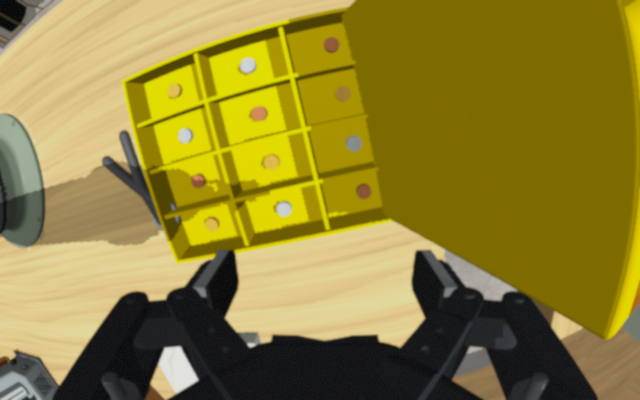

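```bash
cat > h.py <<'E'
from rig import bot
import numpy as np, cv2
from scipy.spatial.transform import Rotation as R
def cap(cam,name=None,crop=None):
    s=bot.get_state(); c=bot.capture(cam); c["s"]=s
    if cam=="wrist":
        q=s["eef_rot"]; T=np.eye(4); T[:3,:3]=R.from_quat([q[1],q[2],q[3],q[0]]).as_matrix(); T[:3,3]=s["eef_pos"]
        c["T"]=T@c["hand_eye"]
    if name: cv2.imwrite(f"pics/{name}.png",c["img"][:,:,::-1])
    return c
def ray(c,cam,px):
    px=np.atleast_2d(np.asarray(px,float)); K=c["K"]
    a=np.c_[(px[:,0]-K[0,2])/K[0,0],(px[:,1]-K[1,2])/K[1,1]]
    if cam=="wrist":
        r=np.linalg.norm(a,axis=1,keepdims=True)+1e-12
        d=np.c_[a/r*np.sin(r),np.cos(r)]
    else: d=np.c_[a,np.ones(len(a))]
    return c["T"][:3,3],d@c["T"][:3,:3].T
def onz(c,cam,px,z):
    o,d=ray(c,cam,px); return o+d*((z-o[2])/d[:,2:3])
def proj(c,cam,P):
    P=np.atleast_2d(P); T=c["T"]; p=(P-T[:3,3])@T[:3,:3]; K=c["K"]
    if cam=="wrist":
        rr=np.linalg.norm(p[:,:2],axis=1); th=np.arctan2(rr,p[:,2]); a=p[:,:2]/(rr[:,None]+1e-12)*th[:,None]
    else: a=p[:,:2]/p[:,2:3]
    return np.c_[a[:,0]*K[0,0]+K[0,2],a[:,1]*K[1,1]+K[1,2]]
def yaw():
    q=bot.get_state()["eef_rot"]; m=R.from_quat([q[1],q[2],q[3],q[0]]).as_matrix(); return m
E
python3 - <<'E'
from h import *
hs=dict(case=.082,lid=.07,lid_pull=.088,slab=.03,burnisher=.085,spindle_seat=.093,stamp_rack=.0,drink_can=.122,mallet=.05,snap_box=.037)
for cam in["top","scene"]:
    c=cap(cam)
    for n,z in hs.items():
        for r in bot.regions_of(cam,n)[:2]:
            m=r["mask"].astype(np.uint8); rect=cv2.minAreaRect(np.argwhere(m)[:,::-1].astype(np.float32))
            bx=onz(c,cam,cv2.boxPoints(rect),z)[:,:2] if cam=="top" else None
            print(cam,n,round(r["confidence"],2),np.round(r["at"]),m.sum(),np.round(onz(c,cam,r["at"],z)[0,:2],3), "" if bx is None else np.round(bx,3).tolist())
E
```

```text
top case 0.67 [314. 230.] 902 [0.525 0.019] [[0.602, 0.17], [0.639, -0.042], [0.519, -0.062], [0.483, 0.147]]
top case 0.51 [298. 217.] 2944 [0.556 0.058] [[0.589, 0.166], [0.633, -0.031], [0.535, -0.052], [0.492, 0.142]]
top lid 0.79 [299. 220.] 3007 [0.55  0.058] [[0.596, 0.166], [0.63, -0.033], [0.531, -0.05], [0.497, 0.146]]
top lid_pull 0.58 [295. 216.] 3047 [0.557 0.065] [[0.592, 0.164], [0.627, -0.034], [0.528, -0.05], [0.495, 0.145]]
top slab 0.7 [193. 248.] 8515 [0.481 0.332] [[0.363, 0.449], [0.646, 0.425], [0.615, 0.216], [0.335, 0.247]]
top slab 0.52 [231. 144.] 1403 [0.756 0.247] [[0.766, 0.323], [0.812, 0.211], [0.729, 0.177], [0.684, 0.288]]
top burnisher 0.87 [459. 242.] 3911 [ 0.498 -0.333] [[0.432, -0.243], [0.589, -0.254], [0.582, -0.426], [0.426, -0.41]]
top burnisher 0.31 [313. 231.] 1147 [0.522 0.022] [[0.597, 0.175], [0.641, -0.038], [0.52, -0.061], [0.478, 0.147]]
top spindle_seat 0.63 [466. 240.] 153 [ 0.501 -0.348] [[0.504, -0.326], [0.526, -0.348], [0.504, -0.369], [0.483, -0.346]]
top stamp_rack 0.7 [322. 143.] 2234 [0.77  0.002] [[0.736, 0.115], [0.828, 0
[... 311 characters left out ...]
.557 0.066] [[0.598, 0.169], [0.633, -0.034], [0.532, -0.051], [0.498, 0.149]]
top snap_box 0.58 [230. 149.] 1442 [0.742 0.245] [[0.766, 0.321], [0.811, 0.209], [0.727, 0.176], [0.684, 0.286]]
scene case 0.6 [342. 231.] 3003 [0.626 0.126] 
scene case 0.56 [191. 166.] 866 [ 0.795 -0.315] 
scene lid 0.91 [352. 213.] 2101 [0.56  0.075] 
scene slab 0.95 [459. 288.] 11216 [0.498 0.355] 
scene burnisher 0.8 [281. 146.] 2377 [ 0.548 -0.266] 
scene stamp_rack 0.56 [266. 241.] 2830 [ 0.737 -0.026] 
scene drink_can 0.84 [238. 177.] 1156 [ 0.74 -0.14] 
scene mallet 0.66 [194. 167.] 892 [ 0.775 -0.357] 
scene snap_box 0.8 [331. 313.] 2576 [0.753 0.267] 
scene snap_box 0.23 [264. 243.] 2939 [0.761 0.017]
```

Emit:
step_arm(steps=[[[0,0,-30],0],[[-15,30,-20],0],[[-24,33,0],0],[[-24,33,0],0],[[-24,33,0],0],[[-24,33,0],0],[[-24,33,0],0],[[-24,33,0],0],[[-24,33,0],0],[[-24,33,0],0],[[-24,33,0],0],[[-24,33,0],0]], claw=100, squeeze=60)

```text
clock: 2.25
eef_pos: [0.434, 0.2795, 0.2829]
eef_rot: [-0.002, 0.776, 0.63, 0.001]
wrist_force: [1.1, 0.7, 0.6]
gripper_width: 0.0851
```

```bash
cat >> h.py <<'E'
def plan(target,ang=None):
    "target world TCP; ang = desired world angle (deg) of tool x (mod 180)"
    s=bot.get_state(); m=yaw(); d=m.T@(np.asarray(target)-s["eef_pos"])*1000
    a=np.degrees(np.arctan2(m[1,0],m[0,0])); t=None
    if ang is not None:
        t=-np.radians((ang-a+90)%180-90)
    print("t",round(s["clock"],2),"pos",np.round(s["eef_pos"],4),"ang",round(a,2),"tilt",np.round(m[:2,2],4),"shift_mm",np.round(d,1),"n",round(np.linalg.norm(d)/40,1),"turn",t and round(t,4),"F",np.round(s["wrist_force"],1),"w",round(s["gripper_width"],4),"j7",round(s["joints"][6],2))
    if t:
        c,q=np.cos(t),np.sin(t); print("shift after turning",np.round(np.array([[c,q,0],[-q,c,0],[0,0,1]])@d,1))
E
python3 -c "
from h import *
plan([.55,.129,.25],99.7)"
```

```text
t 2.25 pos [0.434  0.2795 0.2829] ang 78.12 tilt [-0.0006  0.0041] shift_mm [-123.5  144.6   32.2] n 4.8 turn -0.3766 F [1.1 0.7 0.6] w 0.0851 j7 0.72
shift after turning [-168.    89.    32.2]
```

Emit:
step_arm(steps=[[[-26,30,5],-0.094],[[-28,28,5],-0.094],[[-31,24,5],-0.094],[[-33,22,5],-0.094],[[-36,18,5],0],[[0,0,0],0]])

```text
clock: 2.75
eef_pos: [0.5623, 0.1079, 0.2578]
eef_rot: [0.0, 0.641, 0.768, 0.003]
wrist_force: [-0.1, -1.1, 0.1]
gripper_width: 0.0855
```

```bash
python3 - <<'E'
from h import *
c=cap("wrist","w1")
plan([.55,.129,.25],99.7)
for n in["lid","case","lid_pull"]:
    for r in bot.regions_of("wrist",n)[:1]:
        np.save(f"m_{n}.npy",r["mask"]); print(n,r["confidence"],r["at"],r["mask"].sum())
import pickle; pickle.dump(c,open("w1.pkl","wb"))
E
```

```text
t 2.8 pos [0.5608 0.1108 0.258 ] ang 100.4 tilt [0.0033 0.0049] shift_mm [19.8 -7.4  8. ] n 0.6 turn 0.0121 F [-0.7  0.9 -1. ] w 0.0858 j7 1.51
shift after turning [19.7 -7.6  8. ]
lid 0.8 [287.3, 166.1] 15014
lid_pull 0.57 [288.0, 169.1] 15226
```

View pics/w1.png

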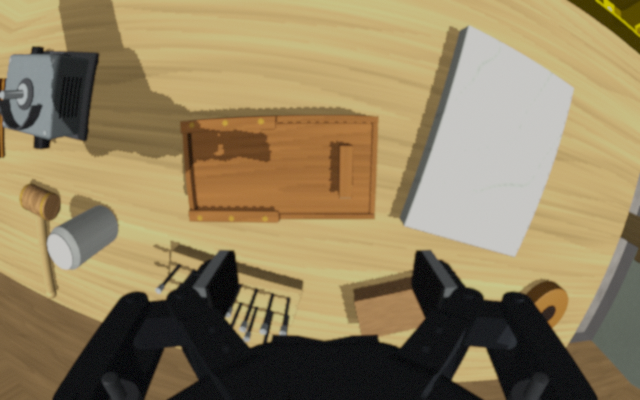

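```bash
python3 - <<'E'
import cv2
i=cv2.imread("pics/w1.png")[100:235,170:395]
cv2.imwrite("pics/w1z.png",cv2.resize(i,None,fx=3.5,fy=3.5,interpolation=cv2.INTER_CUBIC))
E
```

```text
(no output)
```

View pics/w1z.png

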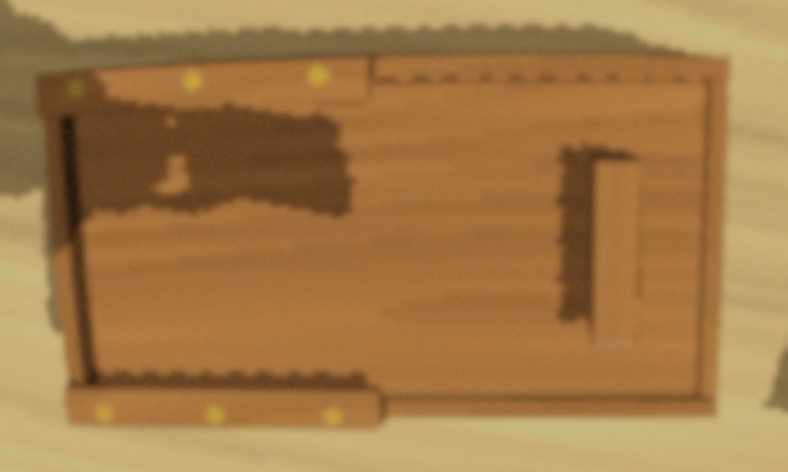

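```bash
python3 - <<'E'
from h import *
import pickle
c=pickle.load(open("w1.pkl","rb"))
f=lambda p,z: onz(c,"wrist",np.array(p)/3.5+[170,100],z)[:,:2]
b=f([(595,158),(637,158),(635,340),(593,338)],.088); print("bar",b.round(4).tolist(),b.mean(0))
d=(b[2]+b[3]-b[0]-b[1]); print("bar y ang",np.degrees(np.arctan2(d[1],d[0])),np.linalg.norm(d)/2)
s=f([(40,75),(372,57),(70,423),(382,423)],.082); l=f([(728,60),(715,413)],.068)
print(s.round(4).tolist(),l.round(4).tolist())
for p,q in((s[1],s[0]),(s[3],s[2])):
    print(np.degrees(np.arctan2(*(q-p)[::-1])),np.linalg.norm(q-p))
for r,q in(((s[0]+s[2])/2,0),((s[1]+s[3])/2,0)):print(r)
v=s[3]-s[1];print("w",np.linalg.norm(v),np.degrees(np.arctan2(v[1],v[0])))
v=l[1]-l[0];print("lip w",np.linalg.norm(v),np.degrees(np.arctan2(v[1],v[0])),l.mean(0))
# model fit
def fit(obs,mod):
    mc,oc=mod.mean(0),obs.mean(0); H=(mod-mc).T@(obs-oc); U,S,V=np.linalg.svd(H); Rm=V.T@U.T
    t=oc-Rm@mc; e=obs-(mod@Rm.T+t); return np.degrees(np.arctan2(Rm[1,0],Rm[0,0])),t,np.abs(e*1000).round(1)
# image: case +x is to left, +y: bottom (world +x)
mod=np.array([(.108,-.058),(0,-.058),(.108,.058),(0,.058),(-.108,-.058),(-.108,.058)])
print(fit(np.r_[s,l],mod))
E
```

```text
bar [[0.5228, 0.1167], [0.5206, 0.1286], [0.5744, 0.1389], [0.5761, 0.1263]] [0.54847573 0.1276413 ]
bar y ang 10.555305637702407 0.054471156643003366
[[0.524, -0.0579], [0.5051, 0.0473], [0.6373, -0.0385], [0.6168, 0.0669]] [[0.487, 0.1526], [0.5994, 0.173]]
-79.83719197504283 0.10692761957666894
-79.00847409515299 0.10742214309169872
[ 0.58063078 -0.04822397]
[0.56095655 0.05712678]
w 0.11340872618890682 9.946802595161895
lip w 0.1142905048495222 10.279738472180311 [0.54318198 0.1627978 ]
(np.float64(-79.96240147942007), array([0.56158977, 0.05723354]), array([[0.7, 1.3],
       [0.6, 0.2],
       [0.2, 0.5],
       [1.9, 0.4],
       [1.3, 0.9],
       [0.5, 0.7]]))
```

```bash
python3 -c "
from h import *
plan([.5488,.1279,.115],100)"
```

```text
t 2.95 pos [0.5588 0.1162 0.2586] ang 100.72 tilt [0.0031 0.0071] shift_mm [ 12.5  -8.3 143.7] n 3.6 turn 0.0126 F [0.1 0.5 0.8] w 0.0856 j7 1.5
shift after turning [ 12.4  -8.4 143.7]
```

Emit:
step_arm(steps=[[[4,-3,35],0.006],[[4,-3,36],0.006],[[4,-2,36],0],[[0,0,36],0],[[0,0,0],0]], claw=50)

```text
clock: 3.37
eef_pos: [0.5486, 0.1365, 0.1152]
eef_rot: [0.0, 0.639, 0.769, 0.009]
wrist_force: [-2.2, -0.4, -1.1]
gripper_width: 0.0427
```

```bash
python3 -c "
from h import *
c=cap('wrist','w2')
plan([.5488,.1279,.073],100)
cv2.imwrite('pics/w2z.png',cv2.resize(c['img'][150:330,170:450,::-1],None,fx=2.8,fy=2.8,interpolation=cv2.INTER_CUBIC))"
```

```text
t 3.42 pos [0.5499 0.1369 0.1183] ang 100.5 tilt [0.0138 0.0137] shift_mm [-9.2 -3.4 45.2] n 1.2 turn 0.0087 F [-0.2  0.9  0.1] w 0.0429 j7 1.48
shift after turning [-9.2 -3.4 45.2]
```

View pics/w2z.png

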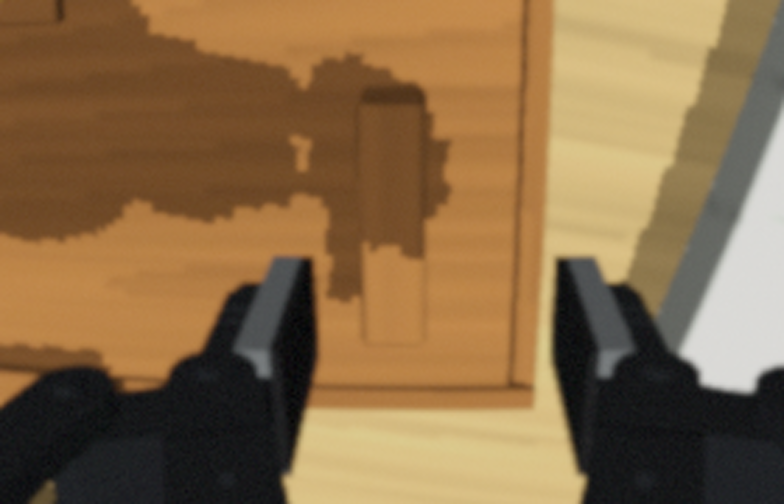

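```bash
python3 - <<'E'
from h import *
c=cap("wrist")
b=onz(c,"wrist",np.array([(358,103),(425,103),(425,343),(362,343)])/2.8+[170,150],.088)[:,:2]; print(b.round(4).tolist(),b.mean(0))
d=(b[2]+b[3]-b[0]-b[1]); print("bar y ang",np.degrees(np.arctan2(d[1],d[0])))
plan([.5488,.1279,.073],100)
E
```

```text
[[0.5249, 0.1165], [0.5225, 0.1301], [0.5781, 0.1402], [0.5807, 0.126]] [0.55155957 0.12817075]
bar y ang 9.9909569868749
t 3.47 pos [0.5515 0.1367 0.1207] ang 100.45 tilt [0.0172 0.0144] shift_mm [-8.6 -5.1 47.5] n 1.2 turn 0.0079 F [0.7 1.2 1.5] w 0.043 j7 1.48
shift after turning [-8.7 -5.1 47.5]
```

Emit:
step_arm(steps=[[[-4,-2,5],0.008],[[-3,-2,5],0],[[0,0,0],0],[[0,0,0],0]])

```text
clock: 3.8
eef_pos: [0.552, 0.13, 0.1172]
eef_rot: [0.004, 0.643, 0.766, 0.015]
wrist_force: [-0.4, 0.4, 0.6]
gripper_width: 0.043
```

```bash
python3 -c "
from h import *
plan([.5488,.1279,.073],100)
c=cap('wrist')
plan([.5488,.1279,.073],100)"
```

```text
t 3.8 pos [0.552  0.13   0.1172] ang 99.98 tilt [0.0263 0.0175] shift_mm [-2.1 -4.8 44. ] n 1.1 turn -0.0003 F [-0.4  0.4  0.6] w 0.043 j7 1.49
shift after turning [-2.1 -4.8 44. ]
t 3.85 pos [0.552  0.13   0.1172] ang 99.98 tilt [0.0264 0.0175] shift_mm [-2.  -4.8 44. ] n 1.1 turn -0.0004 F [ 0.   0.2 -0.2] w 0.0431 j7 1.49
shift after turning [-2.  -4.8 44. ]
```

Emit:
step_arm(steps=[[[-2,-3,10],0],[[0,-2,10],0],[[0,0,10],0]])

```text
clock: 4.1
eef_pos: [0.5497, 0.1277, 0.088]
eef_rot: [0.006, 0.643, 0.766, 0.018]
wrist_force: [-0.3, 1.0, -1.0]
gripper_width: 0.0425
```

```bash
python3 -c "
from h import *
plan([.5488,.1279,.073],100)"
```

```text
t 4.1 pos [0.5497 0.1277 0.088 ] ang 99.96 tilt [0.0317 0.0193] shift_mm [ 0.1 -1.4 14.9] n 0.4 turn -0.0007 F [-0.3  1.  -1. ] w 0.0425 j7 1.5
shift after turning [ 0.1 -1.4 14.9]
```

Emit:
step_arm(steps=[[[0,0,-20],0],[[0,0,-20],0]])

```text
clock: 4.27
eef_pos: [0.5452, 0.1262, 0.1216]
eef_rot: [0.003, 0.643, 0.766, 0.013]
wrist_force: [0.3, -0.2, 0.3]
gripper_width: 0.0427
```

```bash
python3 -c "
from h import *
plan([.5488,.1279,.073],100)"
```

```text
t 4.27 pos [0.5452 0.1262 0.1216] ang 99.96 tilt [0.0223 0.0163] shift_mm [ 0.5  2.6 48.6] n 1.2 turn -0.0006 F [ 0.3 -0.2  0.3] w 0.0427 j7 1.49
shift after turning [ 0.5  2.6 48.6]
```

Emit:
step_arm(steps=[[[0,0,-41],0],[[0,0,-41],0],[[0,0,-41],0]])

```text
clock: 4.52
eef_pos: [0.539, 0.1233, 0.2402]
eef_rot: [-0.0, 0.643, 0.766, 0.007]
wrist_force: [-0.0, 0.6, -0.4]
gripper_width: 0.0428
```

```bash
python3 -c "
from h import *
plan([.5488,.1279,.073],100)"
```

```text
t 4.52 pos [0.539  0.1233 0.2402] ang 99.98 tilt [0.0092 0.0117] shift_mm [  1.1   8.6 167.3] n 4.2 turn -0.0004 F [-0.   0.6 -0.4] w 0.0428 j7 1.47
shift after turning [  1.1   8.6 167.3]
```

Emit:
step_arm(steps=[[[0,0,8],0],[[0,0,8],0],[[0,0,8],0],[[0,0,8],0]])

```text
clock: 4.85
eef_pos: [0.5431, 0.1248, 0.2128]
eef_rot: [0.003, 0.643, 0.766, 0.013]
wrist_force: [0.8, 0.9, -0.5]
gripper_width: 0.0426
```

```bash
python3 -c "
from h import *
plan([.5488,.1279,.073],100)"
```

```text
t 4.85 pos [0.5431 0.1248 0.2128] ang 99.97 tilt [0.0203 0.0157] shift_mm [  0.4   3.  139.9] n 3.5 turn -0.0005 F [ 0.8  0.9 -0.5] w 0.0426 j7 1.48
shift after turning [  0.4   3.  139.9]
```

Emit:
step_arm(steps=[[[0,0,0],0],[[0,0,0],0]])

```text
clock: 5.02
eef_pos: [0.5414, 0.1243, 0.2081]
eef_rot: [0.001, 0.643, 0.766, 0.01]
wrist_force: [0.3, -0.5, 0.1]
gripper_width: 0.0426
```

```bash
python3 -c "
from h import *
plan([.5488,.1279,.073],100)"
```

```text
t 5.02 pos [0.5414 0.1243 0.2081] ang 99.97 tilt [0.0142 0.0135] shift_mm [  0.8   5.7 135.2] n 3.4 turn -0.0005 F [ 0.3 -0.5  0.1] w 0.0426 j7 1.48
shift after turning [  0.8   5.7 135.2]
```

Emit:
step_arm(steps=[[[0,0,0],0],[[0,0,0],0]])

```text
clock: 5.18
eef_pos: [0.5408, 0.1241, 0.2064]
eef_rot: [0.0, 0.643, 0.766, 0.008]
wrist_force: [-0.5, -1.0, 0.1]
gripper_width: 0.0427
```

```bash
python3 -c "
from h import *
plan([.5488,.1279,.073],100)"
```

```text
t 5.18 pos [0.5408 0.1241 0.2064] ang 99.97 tilt [0.0113 0.0124] shift_mm [  1.    6.8 133.5] n 3.3 turn -0.0005 F [-0.5 -1.   0.1] w 0.0427 j7 1.48
shift after turning [  1.    6.8 133.5]
```

Emit:
step_arm(steps=[[[1,2,33],0],[[0,2,33],0],[[0,0,20],0],[[0,0,10],0],[[0,0,0],0],[[0,0,0],0],[[0,0,0],0],[[0,0,0],0]])

```text
clock: 5.85
eef_pos: [0.5484, 0.1277, 0.1105]
eef_rot: [0.002, 0.643, 0.766, 0.011]
wrist_force: [-0.4, 0.9, 0.3]
gripper_width: 0.0429
```

```bash
python3 -c "
from h import *
plan([.5488,.1279,.073],100)"
```

```text
t 5.85 pos [0.5484 0.1277 0.1105] ang 99.96 tilt [0.0167 0.0142] shift_mm [-0.3 -0.3 37.5] n 0.9 turn -0.0008 F [-0.4  0.9  0.3] w 0.0429 j7 1.49
shift after turning [-0.3 -0.3 37.5]
```

Emit:
step_arm(steps=[[[0,0,14],0],[[0,-1,12],0],[[0,-1,6],0],[[0,0,0],0],[[0,0,0],0],[[0,0,0],0]])

```text
clock: 6.35
eef_pos: [0.5493, 0.1285, 0.0816]
eef_rot: [0.004, 0.643, 0.766, 0.014]
wrist_force: [0.2, 0.6, -0.4]
gripper_width: 0.0428
```

```bash
python3 -c "
from h import *
plan([.5488,.1279,.073],100)
c=cap('wrist','w3')
cv2.imwrite('pics/w3z.png',cv2.resize(c['img'][150:330,170:450,::-1],None,fx=2.8,fy=2.8,interpolation=cv2.INTER_CUBIC))"
```

```text
t 6.35 pos [0.5493 0.1285 0.0816] ang 99.95 tilt [0.0234 0.0164] shift_mm [-0.6 -0.8  8.6] n 0.2 turn -0.0009 F [ 0.2  0.6 -0.4] w 0.0428 j7 1.5
shift after turning [-0.6 -0.8  8.6]
```

View pics/w3z.png

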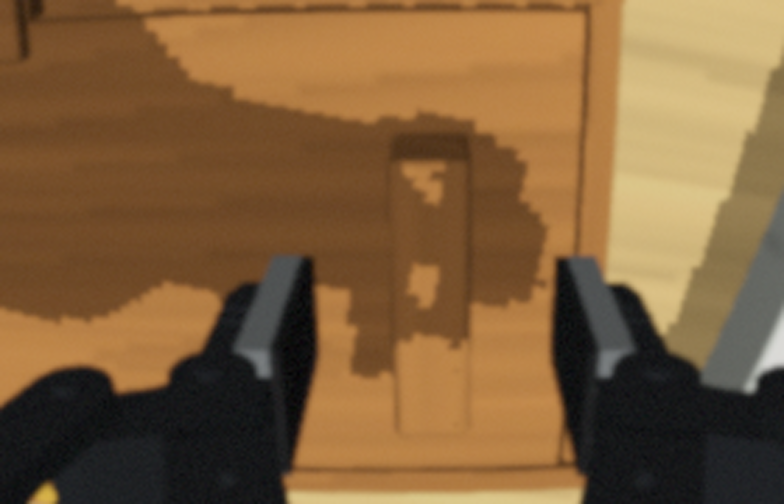

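Emit:
step_arm(steps=[[[0,-1,5],0],[[0,0,3],0],[[0,0,0],0],[[0,0,0],0]])

```text
clock: 6.73
eef_pos: [0.5491, 0.1286, 0.0739]
eef_rot: [0.004, 0.643, 0.766, 0.015]
wrist_force: [-0.3, 0.5, 0.7]
gripper_width: 0.0428
```

```bash
python3 -c "
from h import *
plan([.5488,.1279,.073],100)"
```

```text
t 6.73 pos [0.5491 0.1286 0.0739] ang 99.95 tilt [0.025 0.017] shift_mm [-0.6 -0.4  0.9] n 0.0 turn -0.0009 F [-0.3  0.5  0.7] w 0.0428 j7 1.5
shift after turning [-0.6 -0.4  0.9]
```

Emit:
step_arm(steps=[[[-0.5,0,0],0],[[0,0,0],0],[[0,0,0],0],[[0,0,0],0],[[0,0,0],0],[[0,0,0],0]], claw=0, squeeze=60)

```text
clock: 7.23
eef_pos: [0.5494, 0.1281, 0.0744]
eef_rot: [0.004, 0.643, 0.766, 0.015]
wrist_force: [0.6, 0.5, 0.1]
gripper_width: 0.0125
```

```bash
python3 -c "
from h import *
plan([.5488,.1279,.073],100)"
```

```text
t 7.23 pos [0.5494 0.1281 0.0744] ang 99.96 tilt [0.0255 0.0171] shift_mm [-0.1 -0.7  1.4] n 0.0 turn -0.0008 F [0.6 0.5 0.1] w 0.0125 j7 1.5
shift after turning [-0.1 -0.7  1.4]
```

Emit:
step_arm(steps=[[[0,0,-3],0],[[0,0,-2.5],0],[[0,0,0],0],[[0,0,0],0]])

```text
clock: 7.57
eef_pos: [0.5491, 0.128, 0.0804]
eef_rot: [0.004, 0.643, 0.766, 0.015]
wrist_force: [0.4, 1.1, -1.4]
gripper_width: 0.0123
```

```bash
python3 -c "
from h import *
c=cap('wrist','w4')
plan([.5488,.1279,.080],100)
cv2.imwrite('pics/w4z.png',cv2.resize(c['img'][110:330,170:450,::-1],None,fx=2.7,fy=2.7,interpolation=cv2.INTER_CUBIC))"
```

```text
t 7.62 pos [0.5491 0.128  0.0804] ang 99.95 tilt [0.0252 0.0171] shift_mm [-0.  -0.4  0.4] n 0.0 turn -0.001 F [ 0.2 -0.2 -0.9] w 0.0124 j7 1.5
shift after turning [-0.  -0.4  0.4]
```

View pics/w4z.png

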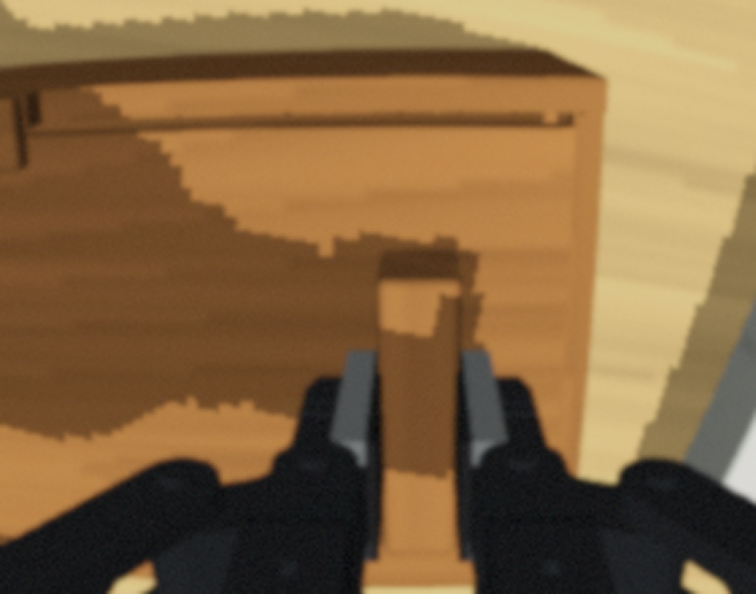

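Emit:
step_arm(steps=[[[8,0,0.1],0],[[10,0,0.1],0],[[10,0,0.1],0],[[4,0,0],0],[[0,0,0],0]])

```text
clock: 8.03
eef_pos: [0.5427, 0.1637, 0.0803]
eef_rot: [0.004, 0.643, 0.766, 0.015]
wrist_force: [0.3, 0.1, -0.9]
gripper_width: 0.0122
```

```bash
python3 -c "
from h import *
plan(np.array([.5491,.128,.080])+.115*np.array([-.1736,.985,0]),100)"
```

```text
t 8.03 pos [0.5427 0.1637 0.0803] ang 99.98 tilt [0.0248 0.0176] shift_mm [78.7  0.1  1.3] n 2.0 turn -0.0004 F [ 0.3  0.1 -0.9] w 0.0122 j7 1.44
shift after turning [78.7  0.1  1.3]
```

Moving freely. Continue.

Emit:
step_arm(steps=[[[12,0,0.1],0],[[14,0,0.1],0],[[14,0,0.1],0],[[14,0,0.1],0],[[12,0,0.1],0],[[0,0,0],0]])

```text
clock: 8.53
eef_pos: [0.5302, 0.2324, 0.0803]
eef_rot: [0.004, 0.643, 0.766, 0.014]
wrist_force: [0.2, 0.4, -0.0]
gripper_width: 0.0121
```

```bash
python3 -c "
from h import *
plan(np.array([.5491,.128,.080])+.115*np.array([-.1736,.985,0]),100)"
```

```text
t 8.53 pos [0.5302 0.2324 0.0803] ang 100.02 tilt [0.0245 0.0169] shift_mm [8.9 0.5 0.5] n 0.2 turn 0.0004 F [ 0.2  0.4 -0. ] w 0.0121 j7 1.32
shift after turning [8.9 0.4 0.5]
```

Emit:
step_arm(steps=[[[12,0,0],0],[[12,0,-2],0],[[10,0,-15],0],[[10,0,-25],0],[[10,0,-25],0],[[0,0,0],0]])

```text
clock: 9.03
eef_pos: [0.5175, 0.288, 0.1496]
eef_rot: [0.004, 0.643, 0.766, 0.012]
wrist_force: [-0.1, 0.5, -1.3]
gripper_width: 0.012
```

```bash
python3 - <<'E'
from h import *
import pickle
c=pickle.load(open("w1.pkl","rb"))
p=onz(c,"wrist",[(467,27),(573,90),(515,255),(403,223)],.03)[:,:2];print(p.round(3).tolist(),p.mean(0))
# top-based
c=cap("top","t1")
r=bot.regions_of("top","slab")[0]; rect=cv2.minAreaRect(np.argwhere(r["mask"])[:,::-1].astype(np.float32))
plan([.562,.327,.16],-5)
E
```

```text
[[0.342, 0.252], [0.363, 0.451], [0.634, 0.421], [0.612, 0.222]] [0.48774533 0.3365114 ]
t 9.13 pos [0.5168 0.2856 0.1463] ang 99.9 tilt [0.0189 0.0116] shift_mm [ 33.1  51.9 -12.4] n 1.6 turn -1.3107 F [-0.4 -0.4 -2. ] w 0.0122 j7 1.22
shift after turning [-41.7  45.4 -12.4]
```

View pics/t1.png

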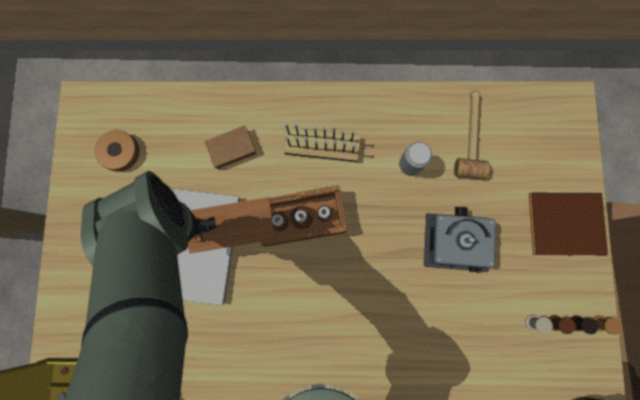

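Emit:
step_arm(steps=[[[0,0,-3],0.06],[[0,0,-3],0.12],[[0,0,0],0.12],[[0,0,0],0.12],[[0,0,0],0.12],[[0,0,0],0.12],[[0,0,0],0.12],[[0,0,0],0.12],[[0,0,0],0.12],[[0,0,0],0.12],[[0,0,0],0.12],[[0,0,0],0.12]])

```text
clock: 10.13
eef_pos: [0.5146, 0.2768, 0.1419]
eef_rot: [0.001, 0.988, 0.155, 0.005]
wrist_force: [-0.5, -0.1, -1.1]
gripper_width: 0.012
```

```bash
python3 - <<'E'
from h import *
plan([.5596,.328,.10],-6.3)
E
```

```text
t 10.13 pos [0.5146 0.2768 0.1419] ang 17.79 tilt [ 0.0095 -0.001 ] shift_mm [ 58.2 -35.2  42.2] n 2.0 turn 0.4204 F [-0.5 -0.1 -1.1] w 0.012 j7 0.08
shift after turning [ 38.7 -55.8  42.2]
```

Emit:
step_arm(steps=[[[13,-9,0],0.1],[[12,-10,0],0.1],[[10,-11,0],0.1],[[9,-12,5],0.08],[[5,-6,5],0.03],[[0,0,0],0],[[0,0,0],0]])

```text
clock: 10.72
eef_pos: [0.5577, 0.3276, 0.1247]
eef_rot: [0.006, 0.998, -0.067, 0.003]
wrist_force: [-0.2, -1.2, -1.4]
gripper_width: 0.0124
```

```bash
python3 - <<'E'
from h import *
plan([.5596,.328,.05],-6.3)
c=cap("scene","s2"); cap("wrist","w5")
E
```

```text
t 10.72 pos [0.5577 0.3276 0.1247] ang -7.67 tilt [ 0.0044 -0.0115] shift_mm [ 1.4 -1.5 74.7] n 1.9 turn -0.0239 F [-0.2 -1.2 -1.4] w 0.0124 j7 -0.33
shift after turning [ 1.4 -1.5 74.7]
```

View pics/s2.png

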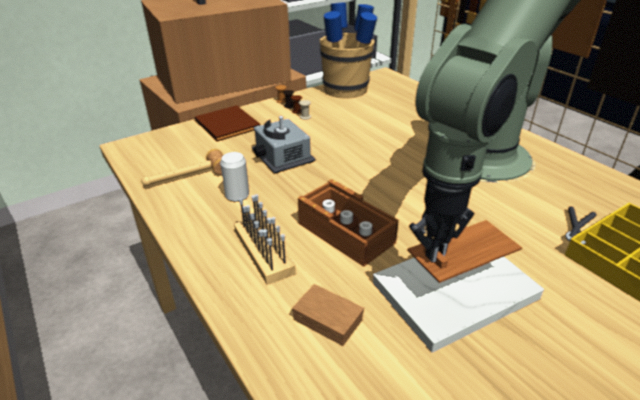

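View pics/w5.png

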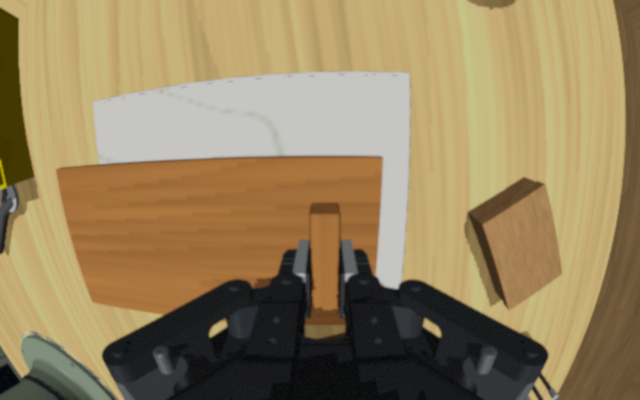

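Emit:
step_arm(steps=[[[1,-1,20],-0.02],[[0,0,22],0],[[0,0,15],0],[[0,0,8],0],[[0,0,3],0],[[0,0,0],0],[[0,0,0],0]])

```text
clock: 11.4
eef_pos: [0.5593, 0.3245, 0.0584]
eef_rot: [0.004, 0.998, -0.055, 0.004]
wrist_force: [0.2, 0.1, -0.3]
gripper_width: 0.0123
```

```bash
python3 - <<'E'
from h import *
plan([.5596,.328,.0404],-6.3)
E
```

```text
t 11.4 pos [0.5593 0.3245 0.0584] ang -6.33 tilt [ 0.0068 -0.0086] shift_mm [-0.3 -3.6 18. ] n 0.5 turn -0.0004 F [ 0.2  0.1 -0.3] w 0.0123 j7 -0.26
shift after turning [-0.3 -3.6 18. ]
```

Emit:
step_arm(steps=[[[0,-2,6],0],[[0,-1,5],0],[[0,0,2],0],[[0,0,1],0],[[0,0,0],0]])

```text
clock: 11.82
eef_pos: [0.5608, 0.3285, 0.0456]
eef_rot: [0.003, 0.998, -0.055, 0.005]
wrist_force: [-0.1, 0.5, -0.2]
gripper_width: 0.0125
```

```bash
python3 - <<'E'
from h import *
plan([.5596,.328,.0404],-6.3)
E
```

```text
t 11.82 pos [0.5608 0.3285 0.0456] ang -6.28 tilt [ 0.0096 -0.0064] shift_mm [-1.2  0.6  5.2] n 0.1 turn 0.0003 F [-0.1  0.5 -0.2] w 0.0125 j7 -0.26
shift after turning [-1.2  0.6  5.2]
```

Emit:
step_arm(steps=[[[0,0,2],0],[[0,0,2],0],[[0,0,1],0],[[0,0,0],0]])

```text
clock: 12.15
eef_pos: [0.5611, 0.3287, 0.0407]
eef_rot: [0.003, 0.998, -0.055, 0.005]
wrist_force: [-1.5, -0.6, 3.8]
gripper_width: 0.0123
```

```bash
python3 - <<'E'
from h import *
plan([.5596,.328,.0404],-6.3)
E
```

```text
t 12.15 pos [0.5611 0.3287 0.0407] ang -6.28 tilt [ 0.0101 -0.0059] shift_mm [-1.5  0.9  0.3] n 0.0 turn 0.0004 F [-1.5 -0.6  3.8] w 0.0123 j7 -0.25
shift after turning [-1.5  0.9  0.3]
```

Emit:
step_arm(steps=[[[0,0,1],0],[[0,0,0],0]])

```text
clock: 12.32
eef_pos: [0.5612, 0.3288, 0.0404]
eef_rot: [0.002, 0.998, -0.055, 0.005]
wrist_force: [-2.4, -1.6, 6.9]
gripper_width: 0.0121
```

Emit:
step_arm(steps=[[[0,0,0],0],[[0,0,0],0],[[0,0,0],0],[[0,0,-8],0],[[0,0,-20],0],[[0,0,-30],0],[[0,0,-40],0],[[0,0,-40],0],[[0,0,-30],0]], claw=45)

```text
clock: 13.07
eef_pos: [0.5567, 0.3273, 0.2104]
eef_rot: [0.006, 0.998, -0.056, 0.001]
wrist_force: [-0.5, 0.4, 0.4]
gripper_width: 0.0387
```

```bash
python3 - <<'E'
from h import *
cap("wrist","w6")
plan([.53,.06,.26],100)
E
```

```text
t 13.12 pos [0.5587 0.328  0.2159] ang -6.39 tilt [ 0.0066 -0.0093] shift_mm [  1.6 269.9 -41.8] n 6.8 turn 1.2847 F [3.2 1.4 6.8] w 0.0384 j7 -0.36
shift after turning [259.4  74.6 -41.8]
```

View pics/w6.png

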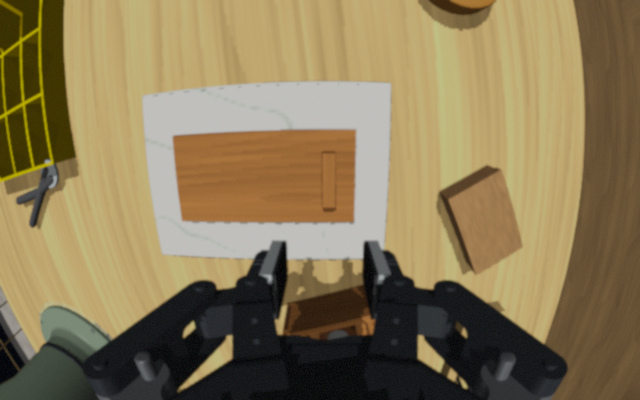

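Emit:
step_arm(steps=[[[0,35,0],0],[[0,40,-5],0],[[0,40,-5],0],[[0,40,-5],0],[[0,40,0],0],[[0,40,0],0],[[0,25,0],0],[[0,0,0],0],[[0,0,0],0]])

```text
clock: 13.87
eef_pos: [0.5286, 0.0602, 0.2407]
eef_rot: [0.0, 0.998, -0.055, 0.008]
wrist_force: [0.2, 1.3, -1.1]
gripper_width: 0.0385
```

```bash
python3 - <<'E'
from h import *
import pickle
c=cap("wrist","w7"); pickle.dump(c,open("w7.pkl","wb"))
plan([.5616,.0572,.2],100)
for n in ["wide_wheel_centre","middle_wheel_centre","narrow_wheel_centre"]:
    for r in bot.regions_of("wrist",n)[:3]:
        print(n,round(r["confidence"],2),np.round(r["at"]),r["mask"].sum(),onz(c,"wrist",r["at"],.05)[0,:2].round(4))
E
```

```text
t 13.92 pos [0.5287 0.0602 0.2407] ang -6.26 tilt [ 0.0163 -0.0016] shift_mm [32.4 -0.6 41.3] n 1.3 turn 1.2871 F [-0.4 -1.5  0.6] w 0.0382 j7 0.03
shift after turning [  8.5 -31.3  41.3]
wide_wheel_centre 0.56 [348. 172.] 2168 [0.558  0.0632]
middle_wheel_centre 0.55 [328. 129.] 1479 [0.5417 0.1123]
middle_wheel_centre 0.54 [497. 194.] 8790 [0.7456 0.0183]
narrow_wheel_centre 0.59 [363. 219.] 1023 [0.5704 0.0069]
```

View pics/w7.png

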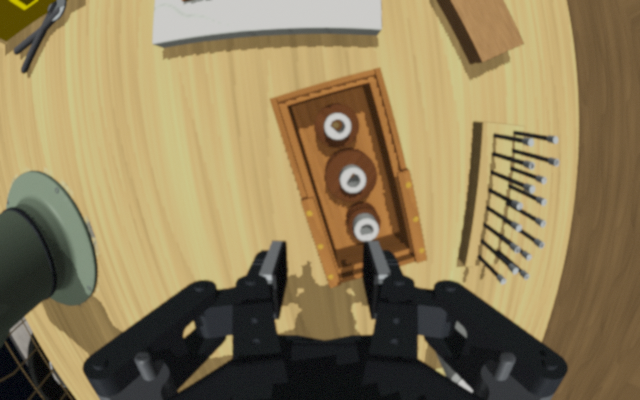

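```bash
python3 - <<'E'
import cv2
i=cv2.imread("pics/w7.png")[100:250,300:410]
cv2.imwrite("pics/w7z.png",cv2.resize(i,None,fx=4,fy=4,interpolation=cv2.INTER_CUBIC))
E
```

```text
(no output)
```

View pics/w7z.png

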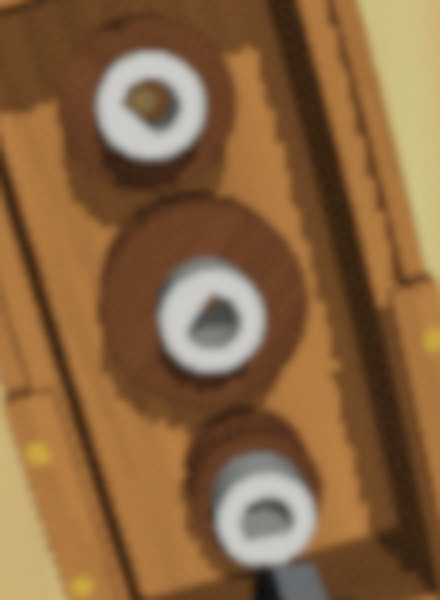

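```bash
python3 - <<'E'
from h import *
import pickle
c=pickle.load(open("w7.pkl","rb"))
for p in [(213,318),(152,105),(266,518)]: print(onz(c,"wrist",np.array(p)/4+[300,100],.06)[0,:2].round(4))
plan([.5616,.0572,.125],-6.3)
E
```

```text
[0.5623 0.0565]
[0.5518 0.1149]
[ 0.5726 -0.0028]
t 14.07 pos [0.5288 0.0626 0.24  ] ang -6.03 tilt [ 0.0155 -0.0018] shift_mm [ 31.4   1.9 115.5] n 3.0 turn 0.0046 F [ 0.8  1.  -0.3] w 0.0383 j7 0.03
shift after turning [ 31.4   1.7 115.5]
```

Emit:
step_arm(steps=[[[12,1,35],0],[[12,1,35],0],[[6,0,25],0],[[0,0,10],0],[[0,0,0],0],[[0,0,0],0]], claw=55)

```text
clock: 14.57
eef_pos: [0.5623, 0.0646, 0.1316]
eef_rot: [-0.001, 0.999, -0.047, 0.008]
wrist_force: [0.3, -0.6, -0.2]
gripper_width: 0.047
```

```bash
python3 - <<'E'
from h import *
import pickle
c=cap("wrist","w8"); pickle.dump(c,open("w8.pkl","wb"))
plan([.562,.057,.125],-6.3)
print(proj(c,"wrist",[.562,.057,.06]))
cv2.imwrite("pics/w8z.png",cv2.resize(c["img"][120:300,220:430,::-1],None,fx=3.3,fy=3.3,interpolation=cv2.INTER_CUBIC))
E
```

```text
t 14.62 pos [0.5624 0.0647 0.1319] ang -5.42 tilt [0.0167 0.0006] shift_mm [0.3 7.7 6.9] n 0.3 turn 0.0153 F [-2.   0.5  0. ] w 0.0471 j7 0.15
shift after turning [0.4 7.7 6.9]
[[323.14144959 221.32375296]]
```

View pics/w8z.png

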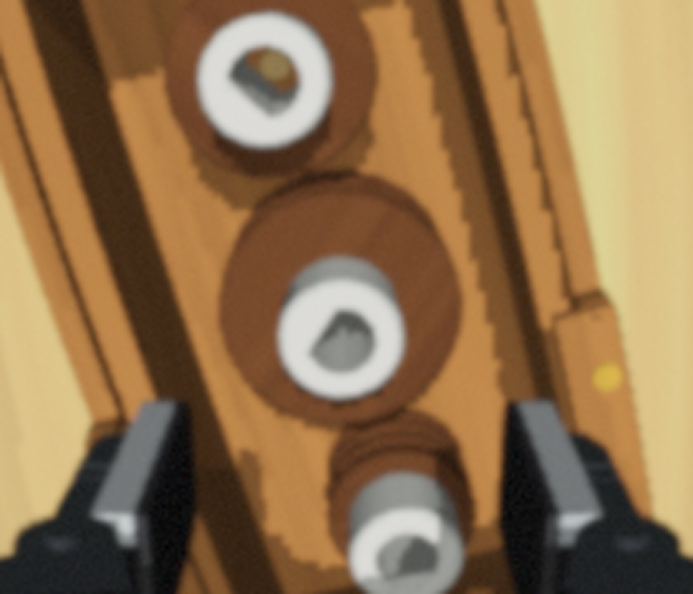

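```bash
cat >> h.py <<'E'
from scipy.optimize import minimize
def rect(c,cam,ctr,z,half=.025,n=400):
    g=np.linspace(-half,half,n); X,Y=np.meshgrid(ctr[0]+g,ctr[1]-g)  # right=+x, down=-y
    p=proj(c,cam,np.c_[X.ravel(),Y.ravel(),np.full(X.size,z)]).astype(np.float32).reshape(n,n,2)
    return cv2.remap(c["img"],p[...,0],p[...,1],cv2.INTER_CUBIC),X,Y
def dmask(X,Y,cx,cy,a,R=.008,f=.005):
    x=(X-cx);y=(Y-cy); return 1/(1+np.exp(-np.minimum(R-np.hypot(x,y),f-(x*np.cos(a)+y*np.sin(a)))/.0005))
def fitD(c,cam,ctr,z,Rr=.013,**k):
    im,X,Y=rect(c,cam,ctr,z); g=im.astype(float).mean(2)
    best=None
    for a0 in np.radians(np.arange(0,360,30)):
        def f(v):
            m=dmask(X,Y,v[0]/1e3+ctr[0],v[1]/1e3+ctr[1],v[2],**k); w=np.hypot(X-ctr[0]-v[0]/1e3,Y-ctr[1]-v[1]/1e3)<Rr
            gi=g[w]; A=np.c_[m[w],np.ones(w.sum())]; sol,res,_,_=np.linalg.lstsq(A,gi,rcond=None)
            return ((gi-A@sol)**2).mean()
        r=minimize(f,[0,0,a0],method="Nelder-Mead",options=dict(xatol=1e-3,initial_simplex=[[0,0,a0],[1,0,a0],[0,1,a0],[0,0,a0+.4]]))
        if best is None or r.fun<best.fun: best=r
    return np.r_[ctr[:2]+best.x[:2]/1e3,np.degrees(best.x[2])%360,best.fun],im
E
python3 - <<'E'
from h import *
import pickle
c=pickle.load(open("w8.pkl","rb"))
r,im=fitD(c,"wrist",np.array([.562,.057]),.06); print(r)
cv2.imwrite("pics/r8.png",im[:,:,::-1])
E
```

```text
[5.61699779e-01 5.60275674e-02 1.42610293e+02 1.40367815e+02]
```

View pics/r8.png

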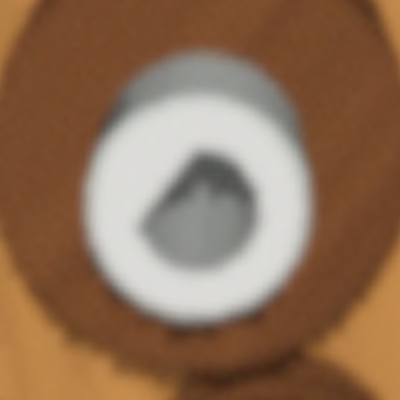

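```bash
python3 - <<'E'
from h import *
plan([.505,-.340,.21],-6)
E
```

```text
t 14.62 pos [0.5624 0.0647 0.1319] ang -5.42 tilt [0.0167 0.0006] shift_mm [-17.5 408.2 -79.3] n 10.4 turn 0.01 F [-2.   0.5  0. ] w 0.0471 j7 0.15
shift after turning [-13.4 408.3 -79.3]
```

Emit:
step_arm(steps=[[[0,10,-35],0],[[-2,33,-20],0],[[-2,38,-10],0],[[-2,39,-5],0],[[-2,40,-5],0],[[-2,40,0],0],[[-2,40,0],0],[[-2,40,0],0],[[-2,40,0],0],[[-2,40,0],0],[[-2,35,0],0],[[0,0,0],0]])

```text
clock: 15.62
eef_pos: [0.5058, -0.3386, 0.2287]
eef_rot: [-0.0, 0.999, -0.04, 0.02]
wrist_force: [-0.4, -0.9, -0.3]
gripper_width: 0.0474
```

Emit:
step_arm(steps=[[[0,0,0],0]])

```text
clock: 15.7
eef_pos: [0.5053, -0.3402, 0.2304]
eef_rot: [0.0, 0.999, -0.041, 0.021]
wrist_force: [-0.2, 1.2, -0.1]
gripper_width: 0.0469
```

```bash
python3 - <<'E'
from h import *
import pickle
c=cap("wrist","w9"); pickle.dump(c,open("w9.pkl","wb"))
plan([.505,-.340,.21],-6)
print(proj(c,"wrist",[.505,-.345,.133]))
E
```

```text
t 15.75 pos [ 0.5051 -0.3404  0.2307] ang -4.75 tilt [ 0.0418 -0.0032] shift_mm [-1.  -0.4 20.7] n 0.5 turn 0.0218 F [-1.7 -1.2  0.5] w 0.0469 j7 0.8
shift after turning [-1.  -0.4 20.7]
[[319.36849561 207.26288314]]
```

View pics/w9.png

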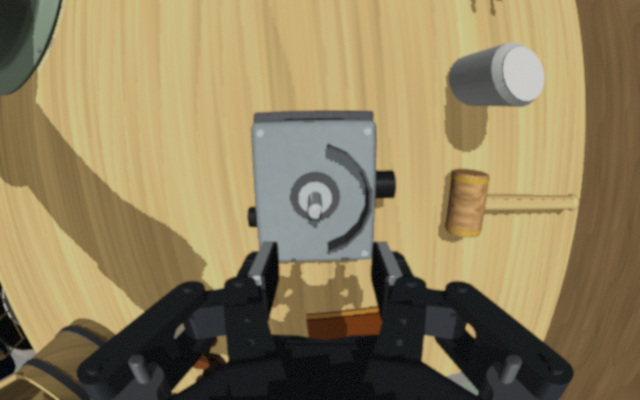

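```bash
python3 - <<'E'
from h import *
import pickle
c=pickle.load(open("w9.pkl","rb"))
cv2.imwrite("pics/w9z.png",cv2.resize(c["img"][160:250,270:360,::-1],None,fx=6,fy=6,interpolation=cv2.INTER_CUBIC))
E
```

```text
(no output)
```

View pics/w9z.png

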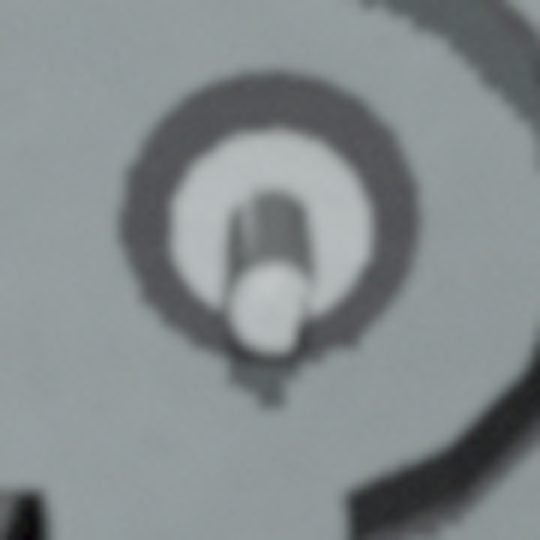

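Emit:
step_arm(steps=[[[0,0,25],0],[[0,0,25],0],[[0,0,8],0],[[0,0,0],0],[[0,0,0],0]])

```text
clock: 16.17
eef_pos: [0.5109, -0.3364, 0.1767]
eef_rot: [0.001, 0.999, -0.039, 0.024]
wrist_force: [0.2, 0.9, 0.1]
gripper_width: 0.0472
```

```bash
python3 - <<'E'
from h import *
import pickle
c=pickle.load(open("w9.pkl","rb"))
print("9 top",onz(c,"wrist",[314.7,211.3],.133),"flange",onz(c,"wrist",[315.3,198.3],.093))
c=cap("wrist","w10"); pickle.dump(c,open("w10.pkl","wb"))
plan([.505,-.340,.16],-6)
cv2.imwrite("pics/w10z.png",cv2.resize(c["img"][165:285,255:375,::-1],None,fx=5,fy=5,interpolation=cv2.INTER_CUBIC))
E
```

```text
9 top [[ 0.50089746 -0.34808206  0.133     ]] flange [[ 0.50185921 -0.34838366  0.093     ]]
t 16.22 pos [ 0.5111 -0.3364  0.177 ] ang -4.42 tilt [ 0.0489 -0.0041] shift_mm [-6.6  4.1 16.7] n 0.5 turn 0.0276 F [-0.1  0.4  0.1] w 0.0472 j7 0.84
shift after turning [-6.5  4.3 16.7]
```

View pics/w10z.png

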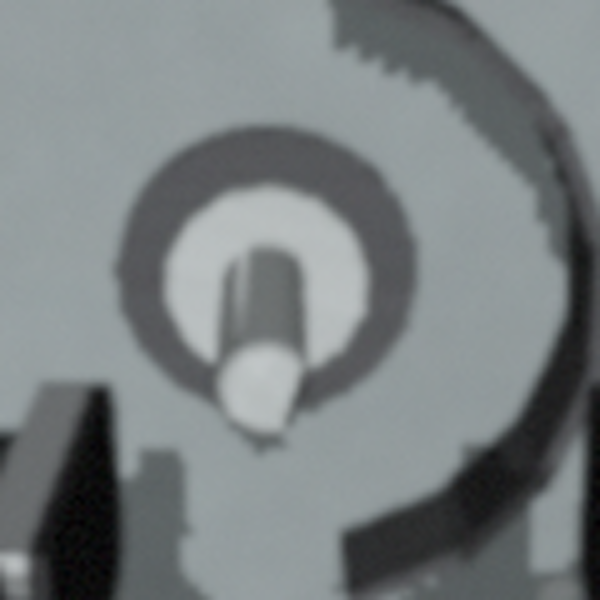

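```bash
python3 - <<'E'
from h import *
import pickle
for w,z0 in(("w10",None),("w9",None)):
    c=pickle.load(open(w+".pkl","rb"))
    for R,f in((.007,.004),(.006,.003),(.0062,.004)):
        r,im=fitD(c,"wrist",np.array([.501,-.348]),.133,Rr=.0095,R=R,f=f); print(w,R,f,r)
    # fake zoom
    im,X,Y=rect(c,"wrist",[.501,-.348],.133,half=.0125)
    cv2.imwrite(f"pics/r{w}.png",im[:,:,::-1])
    fl=onz(c,"wrist",np.array([268,280])/5+[255,165],.093) if w=="w10" else None; print(fl)
E
python3 -c "
import cv2,numpy as np
cv2.imwrite('pics/rr.png',np.hstack([cv2.imread('pics/rw10.png'),cv2.imread('pics/rw9.png')]))"
```

```text
w10 0.007 0.004 [ 5.01565929e-01 -3.47961567e-01  3.41569403e+02  5.28305558e+02]
w10 0.006 0.003 [ 5.01571117e-01 -3.47845479e-01  3.38715125e+02  3.91084337e+02]
w10 0.0062 0.004 [ 5.01250449e-01 -3.47776041e-01  3.40463690e+02  4.22791619e+02]
[[ 0.50194455 -0.34748881  0.093     ]]
w9 0.007 0.004 [ 5.02502198e-01 -3.47774336e-01  3.08341940e+02  5.38289084e+02]
w9 0.006 0.003 [ 5.02065163e-01 -3.48016846e-01  3.11477412e+02  6.11887948e+02]
w9 0.0062 0.004 [ 5.01876271e-01 -3.47774936e-01  3.13265664e+02  5.81092351e+02]
None
```

View pics/rr.png

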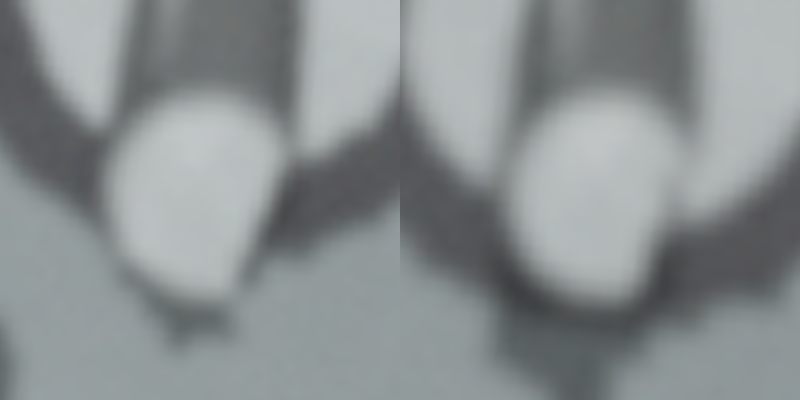

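Emit:
step_arm(steps=[[[0,0,-38],0],[[2,-37,-10],-0.12],[[6.5,-39,0],-0.12],[[11,-38,0],-0.12],[[16,-36,0],-0.12],[[20,-34,0],-0.12],[[24,-31,0],-0.12],[[27.5,-28,0],-0.12],[[31,-25,0],-0.12],[[33.5,-21,0],-0.12],[[36,-17,0],-0.12],[[0,0,10],-0.1]], claw=52)

```text
clock: 17.22
eef_pos: [0.5581, 0.0708, 0.2345]
eef_rot: [0.024, 0.804, 0.594, 0.027]
wrist_force: [-0.1, 0.3, -0.6]
gripper_width: 0.0443
```

```bash
python3 - <<'E'
from h import *
plan([.5617,.056,.125],73)
E
```

```text
t 17.22 pos [0.5581 0.0708 0.2345] ang 72.93 tilt [ 0.0719 -0.0063] shift_mm [-14.7   0.  109.6] n 2.8 turn -0.0012 F [-0.1  0.3 -0.6] w 0.0443 j7 1.17
shift after turning [-14.7  -0.  109.6]
```

Emit:
step_arm(steps=[[[-5,0,25],0],[[-5,0,25],0],[[-4,0,25],0],[[0,0,15],0],[[0,0,8],0],[[0,0,0],0],[[0,0,0],0],[[0,0,0],0]])

```text
clock: 17.88
eef_pos: [0.5655, 0.0628, 0.1422]
eef_rot: [0.027, 0.798, 0.601, 0.033]
wrist_force: [-0.7, -0.2, 0.7]
gripper_width: 0.0442
```

```bash
python3 - <<'E'
from h import *
import pickle
c=cap("wrist","w11"); pickle.dump(c,open("w11.pkl","wb"))
plan([.5617,.056,.044],73)
cv2.imwrite("pics/w11z.png",cv2.resize(c["img"][120:300,210:440,::-1],None,fx=3.3,fy=3.3,interpolation=cv2.INTER_CUBIC))
r,im=fitD(c,"wrist",np.array([.5617,.056]),.06); print(r)
print(proj(c,"wrist",[.5617,.056,.06]))
E
```

```text
t 17.93 pos [0.5657 0.0628 0.1425] ang 73.97 tilt [ 0.0855 -0.0031] shift_mm [ -9.7 -10.1  97.8] n 2.5 turn 0.0169 F [ 0.1 -0.8  0.2] w 0.0444 j7 1.25
shift after turning [-9.8 -9.9 97.8]
[5.61865271e-01 5.61818722e-02 1.40639515e+02 1.62657525e+02]
[[312.73624457 196.2557472 ]]
```

View pics/w11z.png

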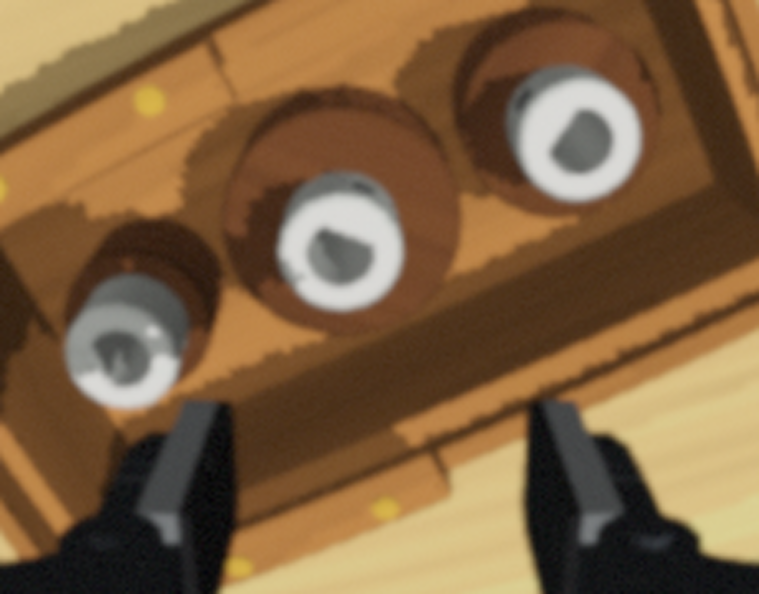

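```bash
python3 - <<'E'
from h import *
plan([.5626,.0562,.10],73)
E
```

```text
t 17.93 pos [0.5657 0.0628 0.1425] ang 73.97 tilt [ 0.0855 -0.0031] shift_mm [-8.1 -4.6 42.1] n 1.1 turn 0.0169 F [ 0.1 -0.8  0.2] w 0.0444 j7 1.25
shift after turning [-8.2 -4.5 42.1]
```

Emit:
step_arm(steps=[[[-5,-5,15],0.015],[[-3,-5,15],0],[[0,-2,8],0],[[0,0,0],0],[[0,0,0],0]])

```text
clock: 18.35
eef_pos: [0.5581, 0.0594, 0.1075]
eef_rot: [0.028, 0.803, 0.595, 0.037]
wrist_force: [-0.2, 0.7, -0.1]
gripper_width: 0.0441
```

```bash
python3 - <<'E'
from h import *
plan([.5626,.0562,.0445],73)
E
```

```text
t 18.35 pos [0.5581 0.0594 0.1075] ang 73.12 tilt [ 0.0936 -0.0008] shift_mm [-3.5 -0.4 63.2] n 1.6 turn 0.002 F [-0.2  0.7 -0.1] w 0.0441 j7 1.26
shift after turning [-3.5 -0.4 63.2]
```

Emit:
step_arm(steps=[[[-2,0,15],0],[[-1,0,14],0],[[0,-1,10],0],[[0,0,4],0],[[0,0,0],0],[[0,0,0],0]])

```text
clock: 18.85
eef_pos: [0.5641, 0.0581, 0.0676]
eef_rot: [0.029, 0.802, 0.595, 0.04]
wrist_force: [0.2, -0.8, -0.5]
gripper_width: 0.0443
```

```bash
python3 - <<'E'
from h import *
plan([.5626,.0562,.0445],73)
c=cap("wrist","w12")
cv2.imwrite("pics/w12z.png",cv2.resize(c["img"][140:320,210:440,::-1],None,fx=3.3,fy=3.3,interpolation=cv2.INTER_CUBIC))
E
```

```text
t 18.85 pos [0.5641 0.0581 0.0676] ang 73.18 tilt [0.0999 0.001 ] shift_mm [-2.9 -3.1 22.9] n 0.6 turn 0.0032 F [ 0.2 -0.8 -0.5] w 0.0443 j7 1.28
shift after turning [-2.9 -3.  22.9]
```

View pics/w12z.png

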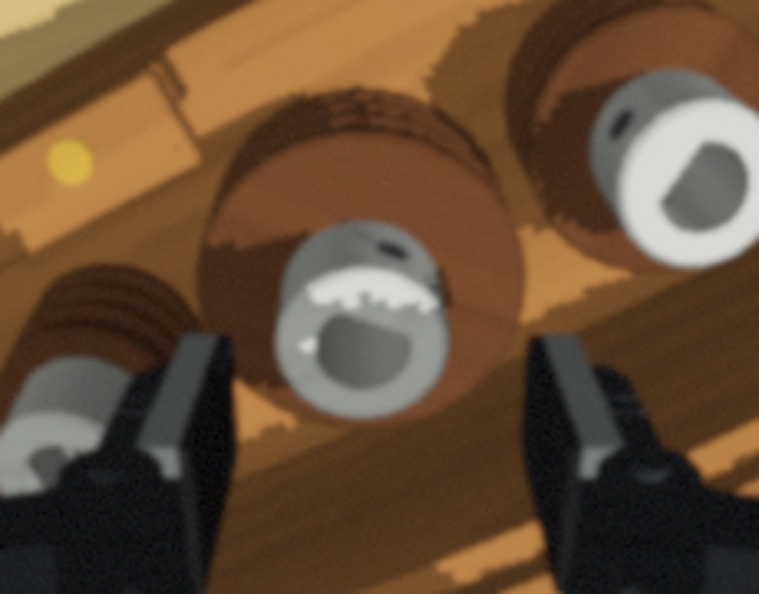

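Emit:
step_arm(steps=[[[-2,-2,8],0],[[-1,-2,8],0],[[0,0,4],0],[[0,0,0],0],[[0,0,0],0]], claw=46)

```text
clock: 19.32
eef_pos: [0.5617, 0.0565, 0.0466]
eef_rot: [0.03, 0.802, 0.595, 0.041]
wrist_force: [0.2, 0.1, -0.3]
gripper_width: 0.0394
```

```bash
python3 - <<'E'
from h import *
plan([.5626,.0562,.0445],73)
E
```

```text
t 19.32 pos [0.5617 0.0565 0.0466] ang 73.2 tilt [0.1017 0.0014] shift_mm [-0.1  0.8  2.2] n 0.1 turn 0.0035 F [ 0.2  0.1 -0.3] w 0.0394 j7 1.29
shift after turning [-0.1  0.8  2.2]
```

Emit:
step_arm(steps=[[[0,0.5,1.5],0],[[0,0,0],0]])

```text
clock: 19.48
eef_pos: [0.5624, 0.0563, 0.045]
eef_rot: [0.03, 0.802, 0.595, 0.041]
wrist_force: [-0.2, -0.0, 0.0]
gripper_width: 0.0391
```

Emit:
step_arm(steps=[[[0,0,0],0],[[0,0,0],0],[[0,0,0],0],[[0,0,0],0],[[0,0,0],0]], claw=0, squeeze=50)

```text
clock: 19.9
eef_pos: [0.5626, 0.0563, 0.0459]
eef_rot: [0.03, 0.802, 0.595, 0.042]
wrist_force: [-0.5, -1.2, -0.5]
gripper_width: 0.0256
```

```bash
python3 - <<'E'
from h import *
plan([.5626,.0562,.0445],73)
c=cap("wrist","w13")
cv2.imwrite("pics/w13z.png",cv2.resize(c["img"][140:320,210:440,::-1],None,fx=3.3,fy=3.3,interpolation=cv2.INTER_CUBIC))
E
```

```text
t 19.9 pos [0.5626 0.0563 0.0459] ang 73.19 tilt [0.1021 0.0016] shift_mm [-0.1 -0.1  1.3] n 0.0 turn 0.0033 F [-0.5 -1.2 -0.5] w 0.0256 j7 1.3
shift after turning [-0.1 -0.1  1.3]
```

View pics/w13z.png

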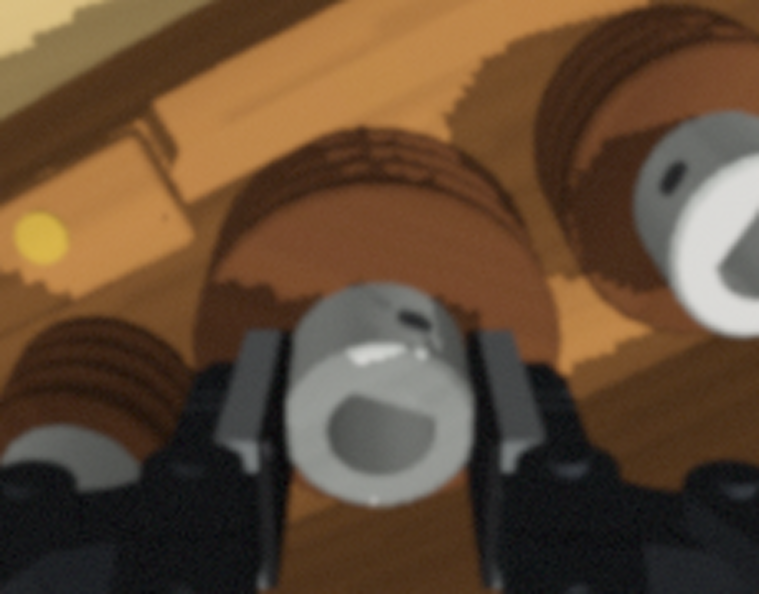

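```bash
python3 - <<'E'
from h import *
import json
c=cap("wrist")
r,im=fitD(c,"wrist",np.array([.562,.0562]),.06); print(r)
cv2.imwrite("pics/r13.png",im[:,:,::-1])
s=c["s"];m=yaw()
P=np.array([r[0],r[1],.06]); a=np.radians(r[2])
d=dict(p=(m.T@(P-s["eef_pos"])).tolist(),ax=(m.T@[0,0,1]).tolist(),fl=(m.T@[np.cos(a),np.sin(a),0]).tolist()); print(d); json.dump(d,open("grip.json","w"))
E
```

```text
[5.62440142e-01 5.55115393e-02 1.39918863e+02 6.85913828e+01]
{'p': [-0.000340377091297016, 0.0015357442745750278, -0.014115657036127244], 'ax': [0.031158988064453316, 0.09715711481151759, -0.994781188254131], 'fl': [0.39486182268199016, -0.9155042335435678, -0.07704634548154178]}
```

View pics/r13.png

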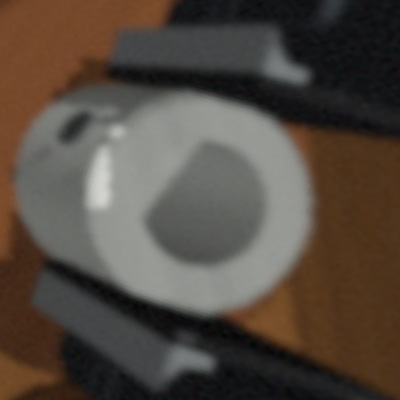

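Emit:
step_arm(steps=[[[0.3,1,-10],0],[[0.5,1.5,-15],0],[[0.6,2,-20],0],[[0.9,3,-30],0],[[1,4,-40],0],[[1,4,-40],0],[[0.6,2,-20],0],[[0,0,0],0]])

```text
clock: 20.67
eef_pos: [0.5609, 0.0544, 0.2326]
eef_rot: [0.029, 0.803, 0.594, 0.04]
wrist_force: [0.4, 0.4, -1.0]
gripper_width: 0.026
```

```bash
python3 - <<'E'
from h import *
plan([.5016,-.348,.25],-88)
c=cap("scene","s3");c=cap("wrist","w14")
E
```

```text
t 20.67 pos [0.5609 0.0544 0.2326] ang 73.08 tilt [0.0983 0.0008] shift_mm [-401.6   62.9  -23.5] n 10.2 turn -0.3303 F [ 0.4  0.4 -1. ] w 0.026 j7 1.21
shift after turning [-400.2  -70.8  -23.5]
```

View pics/s3.png

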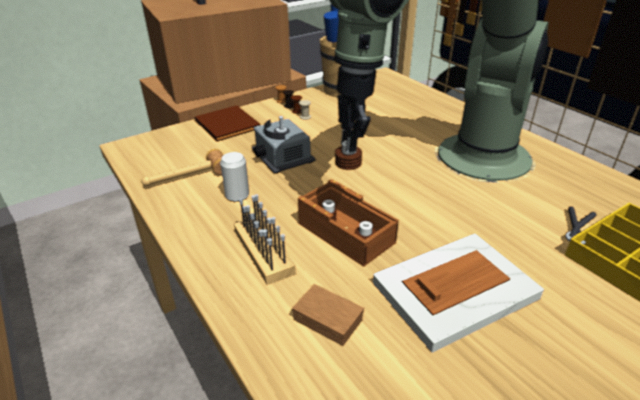

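Emit:
step_arm(steps=[[[-14,2,0],0.06],[[-14,3.5,0],0.1],[[-14,5,0],0.1],[[-13,6.5,0],0.1],[[-12.5,7.5,0],0.1],[[-11.5,9,0],0.1],[[-10.5,10,0],0.1],[[-9.5,11,0],0.1],[[-8.5,12,0],0.1],[[-7,12.5,0],0.1],[[-6,13.5,0],0.1],[[-4.5,14,0],0.1]])

```text
clock: 21.77
eef_pos: [0.5281, -0.1229, 0.2111]
eef_rot: [0.002, 0.999, 0.034, 0.034]
wrist_force: [0.5, -0.0, -0.6]
gripper_width: 0.026
```

```bash
python3 - <<'E'
from h import *
plan([.5016,-.348,.24],-88)
E
```

```text
t 21.77 pos [ 0.5281 -0.1229  0.2111] ang 3.9 tilt [ 0.0687 -0.0023] shift_mm [-39.7 223.  -30.2] n 5.7 turn -1.5377 F [ 0.5 -0.  -0.6] w 0.026 j7 0.56
shift after turning [-224.2  -32.3  -30.2]
```

Emit:
step_arm(steps=[[[-2.5,14,-3],0.1],[[-1,14,-3],0.1],[[0,14,-3],0.1],[[1.5,14,-3],0.1],[[3,14,-3],0.1],[[4.5,13.5,-3],0.1],[[5.5,13,-2],0.1],[[7,12,-2],0.1],[[8,11.5,-2],0.1],[[9,10.5,-2],0.1],[[10,9.5,-2],0.1],[[11,8.5,-2],0.1]])

```text
clock: 22.77
eef_pos: [0.49, -0.2956, 0.2241]
eef_rot: [-0.01, 0.826, -0.564, 0.017]
wrist_force: [0.5, 0.8, -1.5]
gripper_width: 0.0261
```

```bash
python3 - <<'E'
from h import *
plan([.5016,-.348,.24],-88)
E
```

```text
t 22.77 pos [ 0.49   -0.2956  0.2241] ang -68.64 tilt [ 0.0392 -0.0025] shift_mm [ 53.3   7.7 -15.3] n 1.4 turn 0.3379 F [ 0.5  0.8 -1.5] w 0.0261 j7 -0.17
shift after turning [ 52.9 -10.4 -15.3]
```

Emit:
step_arm(steps=[[[12,3,-2],0.085],[[12.5,0,-2],0.085],[[13,-2,-2],0.085],[[10,-3,0],0.085],[[4,-2,0],0],[[0,0,0],0],[[0,0,0],0]])

```text
clock: 23.35
eef_pos: [0.4998, -0.3494, 0.2213]
eef_rot: [-0.007, 0.71, -0.704, 0.009]
wrist_force: [0.2, 0.6, -1.3]
gripper_width: 0.0258
```

```bash
cat >> h.py <<'E'
import json
SP=np.array([.5016,-.348])
def wheel():
    d=json.load(open("grip.json")); s=bot.get_state(); m=yaw(); p=s["eef_pos"]+m@d["p"]; ax=m@d["ax"]; fl=m@d["fl"]
    b=p-ax*.05
    print("top",p.round(4),"bottom",b.round(4),"axis",ax[:2].round(4),"flat",np.degrees(np.arctan2(fl[1],fl[0])).round(1))
    e=np.r_[SP-b[:2],0]; print("bottom->spindle in tool mm",(m.T@e*1000).round(1),"F",s["wrist_force"].round(1),"M",s["moment"].round(2))
E
python3 - <<'E'
from h import *
plan([.5016,-.348,.24],-88)
wheel()
cap("wrist","w15")
E
```

```text
t 23.35 pos [ 0.4998 -0.3494  0.2213] ang -89.54 tilt [ 0.0229 -0.0016] shift_mm [ -1.4  -2.3 -18.7] n 0.5 turn -0.0268 F [ 0.2  0.6 -1.3] w 0.0258 j7 -0.42
shift after turning [ -1.3  -2.3 -18.7]
top [ 0.4979 -0.3491  0.2353] bottom [ 0.5039 -0.3476  0.1857] axis [-0.1196 -0.0303] flat -22.9
bottom->spindle in tool mm [ 0.4  2.3 -0.1] F [ 0.2  0.6 -1.3] M [0.1  0.03 0.05]
```

View pics/w15.png

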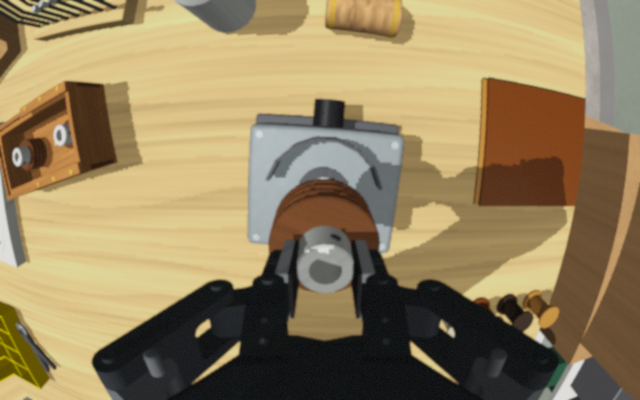

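Emit:
step_arm(steps=[[[-15,0,0],0.0],[[-25,0,0],-0.013],[[-28,0,0],-0.013],[[-28,0,0],0],[[-28,0,5],0],[[-28,0,10],0],[[-25,0,15],0],[[-10,0,20],0],[[0,0,20],0],[[0,0,20],0],[[0,0,10],0],[[0,0,0],0]])

```text
clock: 24.4
eef_pos: [0.491, -0.1451, 0.1161]
eef_rot: [-0.009, 0.731, -0.683, 0.007]
wrist_force: [0.3, -0.3, -1.5]
gripper_width: 0.0256
```

```bash
python3 - <<'E'
from h import *
plan([.49,-.16,.045],-88)
wheel()
E
```

```text
t 24.4 pos [ 0.491  -0.1451  0.1161] ang -86.13 tilt [0.0227 0.0047] shift_mm [15.   3.7 71. ] n 1.8 turn 0.0327 F [ 0.3 -0.3 -1.5] w 0.0256 j7 -0.5
shift after turning [15.1  3.2 71. ]
top [ 0.4892 -0.145   0.1302] bottom [ 0.495  -0.1428  0.0806] axis [-0.1174 -0.0423] flat -19.5
bottom->spindle in tool mm [205.1   7.3  -0.8] F [ 0.3 -0.3 -1.5] M [-0.06  0.02  0.02]
```

Emit:
step_arm(steps=[[[0,0,20],0.015],[[0,0,20],0.015],[[0,0,15],0],[[0,0,8],0],[[0,0,3],0],[[0,0,0],0],[[0,0,0],0]])

```text
clock: 24.98
eef_pos: [0.4945, -0.146, 0.053]
eef_rot: [-0.011, 0.721, -0.692, 0.009]
wrist_force: [-0.5, -0.3, -0.4]
gripper_width: 0.0261
```

```bash
python3 - <<'E'
from h import *
plan([.49,-.16,.036],-88)
wheel()
E
```

```text
t 24.98 pos [ 0.4945 -0.146   0.053 ] ang -87.66 tilt [0.0281 0.0045] shift_mm [13.9  5.5 16.8] n 0.6 turn 0.0059 F [-0.5 -0.3 -0.4] w 0.0261 j7 -0.42
shift after turning [13.9  5.4 16.8]
top [ 0.4925 -0.1458  0.067 ] bottom [ 0.4987 -0.1438  0.0174] axis [-0.1238 -0.0395] flat -21.1
bottom->spindle in tool mm [204.2   5.4  -0.8] F [-0.5 -0.3 -0.4] M [-0.    0.05 -0.02]
```

Emit:
step_arm(steps=[[[0,0,7],0],[[0,0,4],0],[[0,0,2],0],[[0,0,2],0],[[0,0,1],0],[[0,0,1],0]], squeeze=20)

```text
clock: 25.48
eef_pos: [0.4981, -0.1461, 0.0376]
eef_rot: [-0.014, 0.722, -0.692, 0.011]
wrist_force: [4.7, 2.8, 13.3]
gripper_width: 0.0259
```

```bash
python3 - <<'E'
from h import *
plan([.49,-.16,.036],-88)
wheel()
E
```

```text
t 25.48 pos [ 0.4981 -0.1461  0.0376] ang -87.6 tilt [0.0348 0.0041] shift_mm [13.5  8.7  1.3] n 0.4 turn 0.007 F [ 4.7  2.8 13.3] w 0.0259 j7 -0.39
shift after turning [13.6  8.6  1.3]
top [ 0.496  -0.1459  0.0517] bottom [ 0.5025 -0.1439  0.0021] axis [-0.1303 -0.0393] flat -21.0
bottom->spindle in tool mm [203.8   9.5  -0.9] F [ 4.7  2.8 13.3] M [ 0.74 -0.89 -0.01]
```

Emit:
step_arm(steps=[[[0,0,0],0],[[0,0,0],0],[[0,0,0],0]], claw=46)

```text
clock: 25.73
eef_pos: [0.4986, -0.1462, 0.0378]
eef_rot: [-0.014, 0.722, -0.692, 0.011]
wrist_force: [0.0, 0.1, 0.2]
gripper_width: 0.0393
```

```bash
python3 - <<'E'
from h import *
plan([.49,-.16,.036],-88)
c=cap("wrist","w16")
cv2.imwrite("pics/w16z.png",cv2.resize(c["img"][140:320,210:440,::-1],None,fx=3.3,fy=3.3,interpolation=cv2.INTER_CUBIC))
r,im=fitD(c,"wrist",np.array([.497,-.146]),.05); print(r)
E
```

```text
t 25.73 pos [ 0.4986 -0.1462  0.0378] ang -87.59 tilt [0.0357 0.0041] shift_mm [13.4  9.2  1.4] n 0.4 turn 0.0072 F [0.  0.1 0.2] w 0.0393 j7 -0.39
shift after turning [13.5  9.1  1.4]
[ 5.00414647e-01 -1.45623835e-01  1.89513771e+02  8.99402649e+02]
```

View pics/w16z.png

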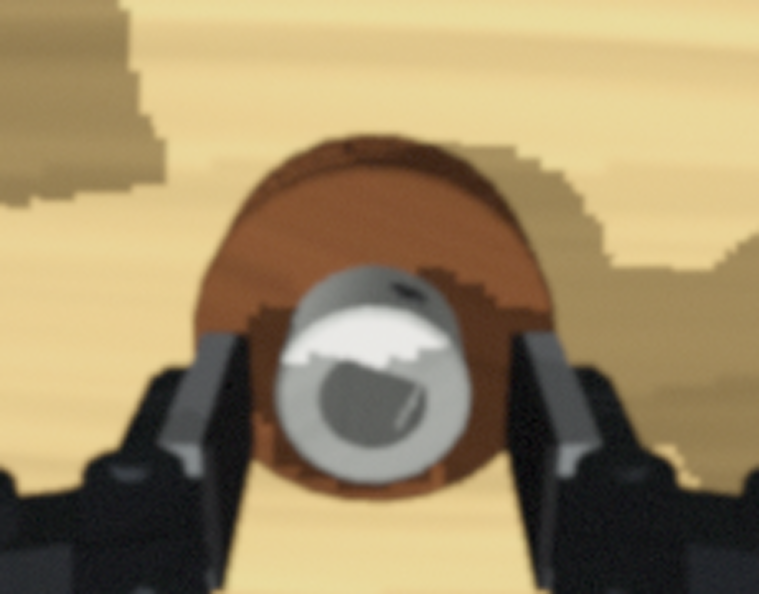

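Emit:
step_arm(steps=[[[0,0,0],0],[[0,0,0],0],[[0,0,0],0],[[0,0,0],0],[[0,0,0],0]], claw=0, squeeze=40)

```text
clock: 26.2
eef_pos: [0.4984, -0.1463, 0.0381]
eef_rot: [-0.014, 0.722, -0.692, 0.011]
wrist_force: [0.1, -0.2, 0.4]
gripper_width: 0.0261
```

```bash
python3 - <<'E'
from h import *
import pickle
plan([.49,-.16,.036],-88)
c=cap("wrist","w17"); pickle.dump((c,yaw()),open("w17.pkl","wb"))
im,X,Y=rect(c,"wrist",[.4985,-.146],.05,half=.02,n=480)
cv2.imwrite("pics/r17.png",im[:,:,::-1])
E
```

```text
t 26.2 pos [ 0.4984 -0.1463  0.0381] ang -87.6 tilt [0.0357 0.0041] shift_mm [13.3  9.   1.7] n 0.4 turn 0.007 F [ 0.1 -0.2  0.4] w 0.0261 j7 -0.39
shift after turning [13.4  8.9  1.7]
```

View pics/r17.png

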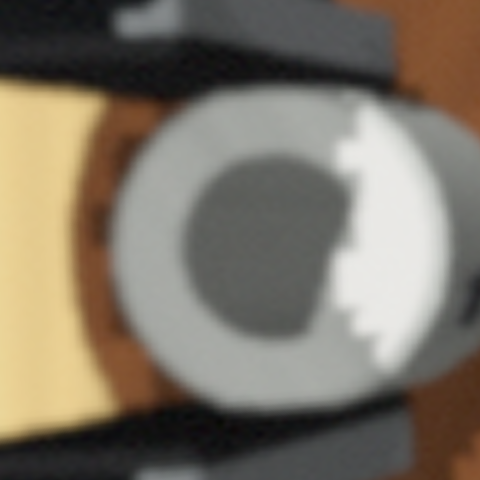

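```bash
python3 - <<'E'
from h import *
import pickle
c,m=pickle.load(open("w17.pkl","rb"))
s=c["s"]; P=np.array([.5017,-.1466,.05]); a=np.radians(-18)
d=dict(p=(m.T@(P-s["eef_pos"])).tolist(),ax=(m.T@[0,0,1]).tolist(),fl=(m.T@[np.cos(a),np.sin(a),0]).tolist()); print(d); json.dump(d,open("grip.json","w"))
wheel()
E
```

```text
{'p': [0.00040368618812152053, -0.0037130092132022278, -0.011799025681953774], 'ax': [-0.0025979716296749694, -0.035809940574697004, -0.999355241492958], 'fl': [0.3485615499355768, -0.9367167222253479, 0.032659274485344746]}
top [ 0.5017 -0.1466  0.05  ] bottom [ 0.5017 -0.1466 -0.    ] axis [-0. -0.] flat -18.0
bottom->spindle in tool mm [201.2   8.5  -0.8] F [ 0.7  0.5 -0.3] M [ 0.01 -0.07  0.02]
```

Emit:
step_arm(steps=[[[0,0,-10],0],[[0,0,-20],0],[[0,0,-25],0],[[0,0,-25],0],[[3,0,-25],0],[[8,0,-25],0],[[12,0,-15],0.01],[[15,0,-10],0.01],[[15,0,0],0],[[15,0,0],0],[[15,0,0],0],[[15,0,0],0]])

```text
clock: 27.25
eef_pos: [0.491, -0.2465, 0.2063]
eef_rot: [-0.012, 0.714, -0.7, 0.009]
wrist_force: [-0.1, 0.1, -1.4]
gripper_width: 0.0261
```

```bash
python3 - <<'E'
from h import *
plan([.5,-.348,.19],-90)
wheel()
E
```

```text
t 27.25 pos [ 0.491  -0.2465  0.2063] ang -88.84 tilt [0.0298 0.005 ] shift_mm [101.8  -6.5  16.1] n 2.6 turn 0.0202 F [-0.1  0.1 -1.4] w 0.0261 j7 -0.5
shift after turning [101.6  -8.5  16.1]
top [ 0.4944 -0.2469  0.2182] bottom [ 0.4941 -0.2468  0.1682] axis [ 0.006  -0.0017] flat -19.2
bottom->spindle in tool mm [101.3  -5.5  -0.3] F [-0.1  0.1 -1.4] M [-0.04  0.09 -0.01]
```

Emit:
step_arm(steps=[[[15,-1,0],0.01],[[15,-1,0],0.01],[[15,-1,0],0],[[15,-1,0],0],[[15,-1,0],0],[[14,0,0],0],[[8,0,0],0],[[3,0,0],0],[[0,0,0],0],[[0,0,0],0]])

```text
clock: 28.08
eef_pos: [0.4912, -0.3538, 0.2113]
eef_rot: [0.01, -0.704, 0.71, -0.008]
wrist_force: [-0.2, 0.7, -1.8]
gripper_width: 0.0259
```

```bash
python3 - <<'E'
from h import *
plan([.5,-.348,.19],-90)
wheel()
E
```

```text
t 28.08 pos [ 0.4912 -0.3538  0.2113] ang -90.5 tilt [0.0257 0.0033] shift_mm [-5.8 -8.2 21.5] n 0.6 turn -0.0087 F [-0.2  0.7 -1.8] w 0.0259 j7 -0.41
shift after turning [-5.7 -8.2 21.5]
top [ 0.4946 -0.3542  0.2232] bottom [ 0.4941 -0.3542  0.1732] axis [ 0.0101 -0.0011] flat -20.9
bottom->spindle in tool mm [-6.3 -7.4  0.2] F [-0.2  0.7 -1.8] M [-0.02  0.04 -0.02]
```

Emit:
step_arm(steps=[[[-3,-4,8],0],[[-2,-2,8],0],[[0,0,6],0],[[0,0,3],0],[[0,0,0],0],[[0,0,0],0]])

```text
clock: 28.58
eef_pos: [0.4995, -0.3442, 0.1829]
eef_rot: [0.011, -0.705, 0.709, -0.007]
wrist_force: [0.3, 0.2, -0.8]
gripper_width: 0.0258
```

```bash
python3 - <<'E'
from h import *
wheel()
c=cap("wrist","w18")
cap("scene","s4")
i=cv2.imread("pics/s4.png")[90:190,230:350]; cv2.imwrite("pics/s4z.png",cv2.resize(i,None,fx=6,fy=6,interpolation=cv2.INTER_CUBIC))
E
```

```text
top [ 0.5029 -0.3447  0.1947] bottom [ 0.5024 -0.3446  0.1447] axis [ 0.0114 -0.0031] flat -20.7
bottom->spindle in tool mm [ 3.4  0.7 -0. ] F [ 0.3  0.2 -0.8] M [ 0.05 -0.   -0.  ]
```

View pics/w18.png

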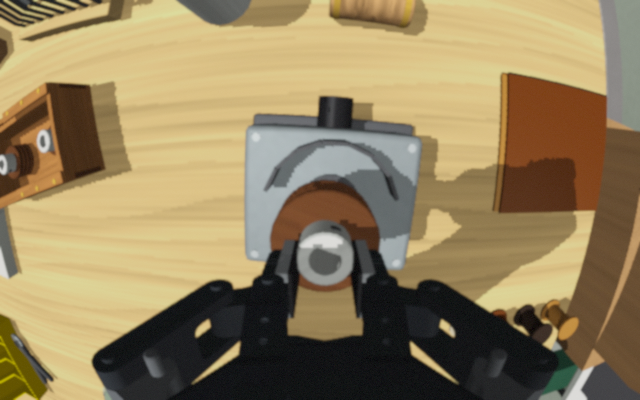

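View pics/s4z.png

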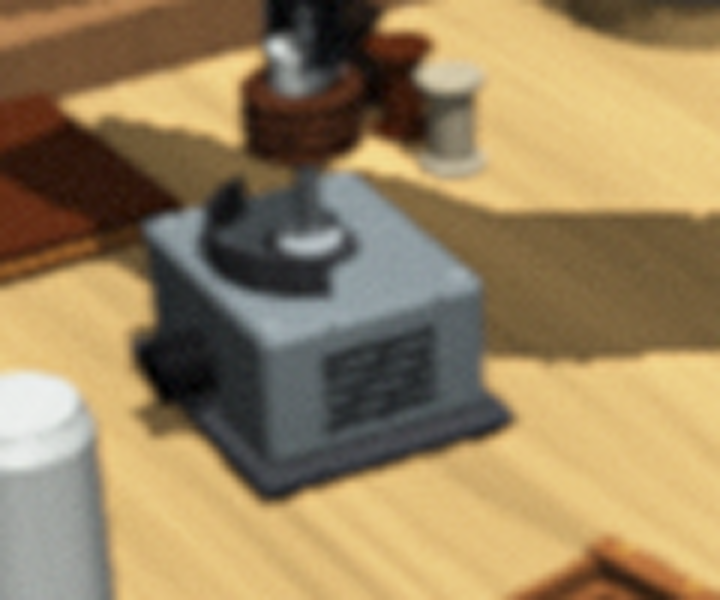

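Emit:
step_arm(steps=[[[3,0.5,2],0],[[0.5,0,2],0],[[0,0,0],0],[[0,0,0],0]])

```text
clock: 29.02
eef_pos: [0.499, -0.349, 0.1795]
eef_rot: [0.011, -0.705, 0.709, -0.007]
wrist_force: [0.4, 0.4, -0.6]
gripper_width: 0.026
```

```bash
python3 - <<'E'
from h import *
wheel()
E
```

```text
top [ 0.5024 -0.3494  0.1914] bottom [ 0.5019 -0.3493  0.1414] axis [ 0.01   -0.0023] flat -20.7
bottom->spindle in tool mm [-1.3  0.4 -0. ] F [ 0.4  0.4 -0.6] M [-0.05  0.03  0.03]
```

Emit:
step_arm(steps=[[[-1,0.3,3],0],[[0,0,3],0],[[0,0,2],0],[[0,0,0],0]])

```text
clock: 29.35
eef_pos: [0.4989, -0.348, 0.1708]
eef_rot: [0.011, -0.705, 0.709, -0.008]
wrist_force: [-0.5, 0.2, -1.5]
gripper_width: 0.026
```

```bash
python3 - <<'E'
from h import *
wheel()
E
```

```text
top [ 0.5023 -0.3484  0.1827] bottom [ 0.5018 -0.3483  0.1327] axis [ 0.0096 -0.0022] flat -20.7
bottom->spindle in tool mm [-0.3  0.2 -0. ] F [-0.5  0.2 -1.5] M [-0.02  0.1   0.01]
```

Emit:
step_arm(steps=[[[0,0,2],0],[[0,0,2],0],[[0,0,1],0],[[0,0,0],0]])

```text
clock: 29.68
eef_pos: [0.499, -0.3478, 0.1651]
eef_rot: [0.011, -0.705, 0.709, -0.007]
wrist_force: [1.0, 0.2, -0.9]
gripper_width: 0.0262
```

```bash
python3 - <<'E'
from h import *
wheel()
E
```

```text
top [ 0.5024 -0.3483  0.1769] bottom [ 0.5019 -0.3481  0.1269] axis [ 0.0099 -0.0024] flat -20.7
bottom->spindle in tool mm [-0.1  0.3 -0. ] F [ 1.   0.2 -0.9] M [-0.03  0.09 -0.01]
```

Emit:
step_arm(steps=[[[0,0.1,4],0],[[0,0.1,4],0],[[0,0.1,3],0],[[0,0,0],0]])

```text
clock: 30.02
eef_pos: [0.499, -0.3477, 0.1529]
eef_rot: [0.011, -0.705, 0.709, -0.007]
wrist_force: [0.7, 0.3, -2.5]
gripper_width: 0.0259
```

```bash
python3 - <<'E'
from h import *
wheel()
E
```

```text
top [ 0.5024 -0.3482  0.1648] bottom [ 0.502  -0.348   0.1148] axis [ 0.0099 -0.0024] flat -20.7
bottom->spindle in tool mm [-0.   0.4 -0. ] F [ 0.7  0.3 -2.5] M [ 0.04  0.05 -0.03]
```

Emit:
step_arm(steps=[[[0,0.2,4],0],[[0,0.1,4],0],[[0,0.1,4],0],[[0,0.1,3],0],[[0,0,0],0]])

```text
clock: 30.43
eef_pos: [0.4988, -0.3476, 0.136]
eef_rot: [0.011, -0.705, 0.709, -0.007]
wrist_force: [-0.3, 0.9, -1.9]
gripper_width: 0.0263
```

```bash
python3 - <<'E'
from h import *
wheel()
E
```

```text
top [ 0.5023 -0.348   0.1479] bottom [ 0.5017 -0.3479  0.0979] axis [ 0.0101 -0.0025] flat -20.7
bottom->spindle in tool mm [ 0.1  0.1 -0. ] F [-0.3  0.9 -1.9] M [ 0.01  0.05 -0.02]
```

5 mm to go; approach gently until contact.

Emit:
step_arm(steps=[[[0,0,2],0],[[0,0,2],0],[[0,0,1],0],[[0,0,0.5],0]])

```text
clock: 30.77
eef_pos: [0.4991, -0.3479, 0.1309]
eef_rot: [0.011, -0.705, 0.709, -0.008]
wrist_force: [-3.8, 4.7, 15.6]
gripper_width: 0.0261
```

```bash
python3 - <<'E'
from h import *
wheel()
E
```

```text
top [ 0.5025 -0.3484  0.1428] bottom [ 0.502  -0.3483  0.0928] axis [ 0.0093 -0.0023] flat -20.7
bottom->spindle in tool mm [-0.3  0.4 -0. ] F [-3.8  4.7 15.6] M [1.11 0.69 0.03]
```

Emit:
step_arm(steps=[[[0,0,0],0],[[0,0,0],0],[[0,0,0],0],[[0,0,0],0],[[0,0,-10],0],[[0,0,-20],0],[[0,0,-30],0],[[0,0,-30],0],[[0,0,0],0]], claw=48)

```text
clock: 31.52
eef_pos: [0.4955, -0.3488, 0.2262]
eef_rot: [0.01, -0.704, 0.71, -0.007]
wrist_force: [0.2, -0.6, 0.3]
gripper_width: 0.0413
```

```bash
python3 - <<'E'
from h import *
c=cap("wrist","w19")
s=bot.get_state(); print(s["eef_pos"],s["wrist_force"])
i=cv2.resize(c["img"][110:310,200:440,::-1],None,fx=3,fy=3,interpolation=cv2.INTER_CUBIC); cv2.imwrite("pics/w19z.png",i)
cap("scene","s5")
i=cv2.imread("pics/s5.png")[90:190,230:350]; cv2.imwrite("pics/s5z.png",cv2.resize(i,None,fx=6,fy=6,interpolation=cv2.INTER_CUBIC))
E
```

```text
[ 0.49532719 -0.34813704  0.22415587] [ 0.29341349 -0.43143076  1.10676509]
```

View pics/w19z.png

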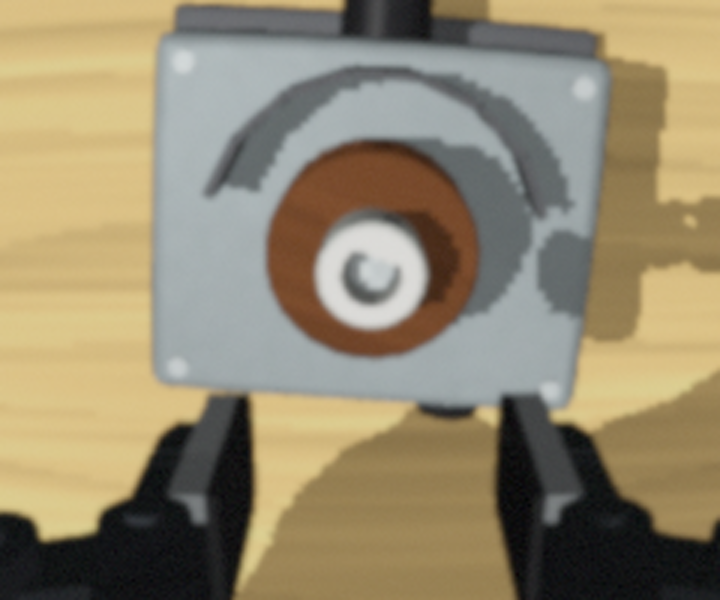

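View pics/s5z.png

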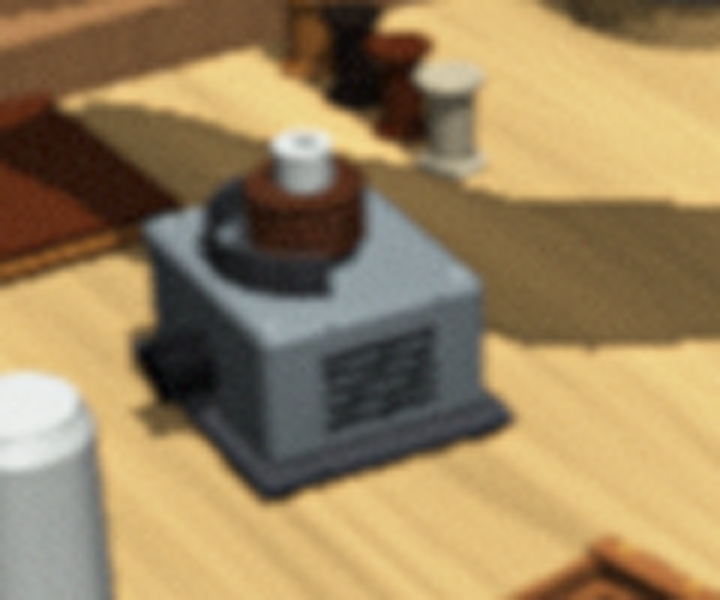

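View pics/s5.png

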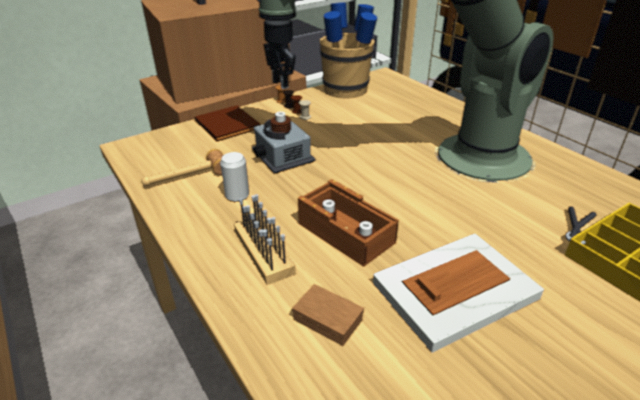

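```bash
python3 - <<'E'
from h import *
c=cap("scene")
for z in(.143,.149): print((proj(c,"scene",[.5016,-.348,z])[0]-[230,90])*6)
cw=cap("wrist")
for z in(.143,.149): print((proj(cw,"wrist",[.5016,-.348,z])[0]-[200,110])*3)
E
```

```text
[298.31668131 135.08010605]
[297.60770045 123.59860067]
[378.99908724 278.51933289]
[378.90736825 285.13360844]
```

```bash
python3 -c "
from h import *
print(bot.close_job()); print(bot.get_state()['clock'])"
```

```text
the job is handed in; nothing more can be done
None
the job is handed in; nothing more can be done
```

The job is done and handed in at about 31.7 s of the 61 s allowed. I got no verdict back.

- **Lid:** I raised it about 6 mm over the lip, slid it out about 120 mm and laid it flat on the slab with the pull bar up. The last pictures show it well inside the slab's edges.
- **Wheel:** I took the widest wheel, which stood in the middle place. During the carry it tilted about 7° in the jaws. I set it down once on the bare bench, re-gripped it upright and lowered it onto the spindle with the flats lined up.
- **Seating check:** It slid down without resistance until it met the flange. Its underside then worked out at 92.8 mm, against 93 mm nominal, with 15.6 N of contact. After release, the collar top in the scene picture was about 1 pixel lower than expected for fully home, and about 3 pixels below where a wheel 6 mm too high would show. So I take it as seated.
- **Rest of the scene:** The other two wheels are standing in the case. The rack, can, mallet and snap box show no movement in the pictures. The gripper is open, about 80 mm above the wheel, and touching nothing.
- **What disagreed:** The tool drifted off vertical by up to about 6° during the moves, though that was under 2° at the insertion. One automatic fit of the spindle's flat was about 30° out, so I used the flat as measured in the pictures.

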